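# Stow the terminal-reel tray in its shipping box and fold the flaps

### The job

Push the grey tray of terminal reels along the shipping box, in under its fixed cardboard top, until the spring catch on the box's left side gives way and snaps in and the tray is fully home against its stop; push steadily, do not ram it. Then fold the short flap down flat, and after it the long flap down flat over it, and let go. Leave the mug, the jar and the screwdriver where they are.

Things in the scene. Friction and masses are not known exactly. Their poses are not given: they have to be found in the camera images.
- case: Cardboard shipping box, fixed to the bench, 240 mm wide (y), 100 mm high, walls 5 mm. Origin: at bench level, mid width, in the middle of its open part. Own x = direction the tray is pushed, y = left, z up. It spans x -75 to +235 mm: open above from -75 to +75 mm, under a fixed top from +75 to +235 mm; the near end (x = -75 mm) has no wall. Inner width 230 mm.
- top_edge (a point): Middle of the near edge of the box's fixed top, on its upper side: 75 mm along the box's x, 100 mm above the bench (the top's underside is at 95 mm).
- tray (a joint): Slide of the tray along the box's +x, in m; starts at 0.015 to 0.045. Grey tray, 110 long, 200 mm wide, 0.5 kg, two white reels on it. Free friction 2 N. In the last 42 mm a ramp works against the catch (7 to 12 N); then the pin snaps in and the tray meets a solid stop: home. Home is between 0.100 and 0.124, differs from box to box and must be felt. Over 45 N on the tray is ramming.
- tray_push (a point): Middle of the tray's upright rear plate, on its rear face (the one to push, facing the box's -x), 40 mm above the bench. Plate 200 mm wide, 8 mm thick, from 8 to 72 mm above the bench. It lies at x = tray - 5 mm in the box's frame: at home 20 to 44 mm in under the fixed top, where a vertical tool cannot follow (tilt about 40 to 45 degrees, fingers forward and down).
- catch_pin (a joint): Travel of the spring catch pin, in m: 0 = out (before the tray's nose arrives, and again when it has snapped into the notch), about 0.005 while the nose pushes it back. Small aluminium housing with a round black head on the outside of the box's left wall, under the fixed top's part, 30 mm above the bench.
- short_flap (a joint): Angle of the short cardboard flap, hinged along the top of the open part's left (+y) wall: 0 = shut, flat; pi/2 = upright; starts at 1.75 to 2.1, leaning outward. 144 mm along x, 95 mm from hinge to free edge, 4 mm thick; stays where it is left (stiff crease, under 1.5 N at the edge).
- short_flap_hinge (a point): Middle of the short flap's hinge line (parallel to the box's x axis), 100 mm above the bench. The flap's underside passes through the hinge line.
- short_flap_edge (a point): Middle of the short flap's free edge, on its outer face (the upper face when shut).
- long_flap (a joint): Angle of the long cardboard flap, hinged along the top of the right (-y) wall of the open part: 0 = shut, pi/2 = upright; starts at 1.75 to 2.1, leaning outward. 144 mm along x, 150 mm wide from hinge to free edge, 4 mm thick, stays where it is left; shut, it lies over the edge of the short flap.
- long_flap_hinge (a point): Middle of the long flap's hinge line (parallel to the box's x axis), 106 mm above the bench. The flap's underside passes through the hinge line.
- long_flap_edge (a point): Middle of the long flap's free edge, on its outer face (the upper face when shut).
- mug: Bystander: white mug, 80 mm across, 95 mm high, on the bench left of the box. Origin: centre of its underside.
- jar: Bystander: clear jar with white cap, 80 mm across, 85 mm high, right of the box. Origin: centre of its underside.
- screwdriver: Bystander: screwdriver lying right of the box. Origin: underside, middle.

How it is judged:
By the outcome, as a careful person would: the job done as asked, in the order asked, and still so for the second after the job is handed in, with the robot touching nothing.
It also fails if it takes over 61 s, if anything falls off the work surface, if the arm or the gripper's body presses on something with over 40 N, if the wrist force passes 120 N, or if a joint passes its speed limit or range.

### The arm

A 6-joint arm with a two-finger parallel gripper is mounted at the origin on the work surface. World frame = base frame: x ahead of the robot, y to its left, z up, the work surface at z = 0. Lengths are in m, angles in rad, forces in N, time in s.
With the tool pointing down it reaches from about 0.425 to 0.95 m from the base axis. Payload 3.5 kg.
Tool frame: the origin (TCP) lies midway between the tips of the shut fingers; the grasp point (between the pads) lies 19 mm behind it; z points along the fingers, y is the line along which they close (so a half turn about z gives the same grasp; the last joint's range is limited). The gripper opens to 85 mm and grips with 20 to 120 N. Pads are 22 mm wide; open, the fingers measure 114 mm over their backs; the gripper's body (76 mm by 85 mm) begins 54 mm behind the grasp point. The pads swing forward as they close: fully open they stand 13 mm farther back than shut.
Start: joints at [-1.284, 0.286, 1.577, -0, 1.279, -0.15], TCP at [0.286, -0.612, 0.198] pointing down, gripper open.
Joint ranges: [-2.77, 2.77], [-0.9, 2.22], [0.21, 2.48], [-1.53, 4.67], [0.24, 2.81], [-2.84, 2.84]. Speed limits (rad/s): [2.79, 2.79, 3.14, 3.14, 3.14, 3.14].

### API

Orientations are given as a unit quaternion [x, y, z, w].
In Python, from plant import get_state, read_camera, ctrl gives the robot as it stands.
- The arm moves only by the shell command python3 -m crank 'ROWS' [FORCE]. ROWS is JSON, a list of rows, each a list of 3 entries, a list of its own where there are three numbers: the shift along the tool's x, y, z in mm, then the turn about the tool's z in degrees, then the closure in counts, from 0 (fully open) to 255 (shut). In form: [[[tx, ty, tz], yaw, claw], ...]. A call has 1 to 10 rows; each row is the pose to reach, as a shift and turn from the pose commanded when the call began, along the tool's axes at that moment; what a row does not reach only later rows make up. A row lasts 1/10 s, in which the tool goes at most 50 mm and 8.59 degrees, less where a joint would pass 70% of its speed; a pose out of reach is approached as far as the arm can. A call with a gripper value outside its range is refused whole. The fingers move at their own pace and stop on an object; FORCE is the grip in N (left out, the last holds). Time passes only in rows, so rows that repeat a pose let the fingers close. It gives the time, the measured TCP pose, the force, the opening and the grip force at its end, in the units of the state.
- get_state(): the state, without advancing time (a new reading comes with each control period).
- read_camera(name): name is "scene" or "side" or "wrist"; returns a dict with "frame" (420x560x3 uint8, blue, green, red), "range_z" (420x560 float32, m along the optical axis (not along the pixel's ray), 0 where there is no reading), "vfov" (degrees; the focal length in pixels is half the picture's height over the tangent of half this angle, whatever the lens; pixels are square), "cx", "cy" (the principal point, pixels), "k1" (the pictures are not rectified: a ray, as slopes to the right and down, at radius r is drawn at 1 + k1 r^2 times it, then the intrinsics apply), "origin" and "orientation" of the camera in the world. Camera axes: x right, y down, z forward; pixel columns grow to the right and rows downward; lengths in m; the calibration is good to about 2 mm. A picture is of the moment at which its call begins.
- ctrl.sign_off(): hands the job in; it is judged then, once.
The state is a dict: "time": time; "qpos": joint angles; "dq": joint speeds; "joint_efforts": joint torques, N m; "eef_pos": TCP position; "tcp_rot": TCP orientation; "contact_force": force on the tool from outside, world axes, zero at the start; "wrist_torque": the same for the moment, N m; "opening": opening from 0.0 (shut) to 1.0 (fully open); "finger_force": force on a finger pad.
Only numpy, scipy, OpenCV 4.12 (cv2) and the standard library are available. Lean on these libraries where they do the work, as an engineer would, in place of code of your own. Each camera call takes 0.05 s, during which the arm holds its last target. There are 200 camera calls.

## Working session

There is one attempt and no reset: what is moved stays moved. The work goes in short steps, Python scripts to look and compute and a shell command to move; the robot and the scene stay as the last step left them, time stands still between calls to the robot, and variables do not carry over. Pictures are saved under pics/ and viewed, at most 10 in all, crops included, and the job is handed in when it is done.

```bash
ls; mkdir -p pics; cat > h.py <<'E'
import numpy as np, cv2
from plant import get_state, read_camera, ctrl
from scipy.spatial.transform import Rotation as R
def pts(c):
    h,w=c['range_z'].shape; f=h/2/np.tan(np.radians(c['vfov'])/2)
    K=np.array([[f,0,c['cx']],[0,f,c['cy']],[0,0,1.]])
    u,v=np.meshgrid(np.arange(w),np.arange(h))
    p=np.stack([u,v],-1).reshape(-1,1,2).astype(float)
    n=cv2.undistortPoints(p,K,np.array([c['k1'],0,0,0.])).reshape(h,w,2)
    z=c['range_z'][...,None]
    P=np.concatenate([n*z,z],-1)
    W=P@R.from_quat(c['orientation']).as_matrix().T+np.array(c['origin'])
    W[c['range_z']<=0]=np.nan
    return W
E
python3 - <<'E'
from h import *
print(get_state())
ims=[]
for n in ['scene','side','wrist']:
    c=read_camera(n); np.savez(f'pics/{n}0.npz',W=pts(c),f=c['frame']); cv2.imwrite(f'pics/{n}0.png',c['frame'])
    print(n,c['origin'],R.from_quat(c['orientation']).as_matrix().round(2).tolist(),c['vfov'],c['k1'])
E
```

```text
pics
{'time': 0.0, 'qpos': array([-1.28397383e+00,  2.87192771e-01,  1.57819603e+00, -1.33871519e-05,
        1.27856963e+00, -1.49987405e-01]), 'dq': array([-0.00017725,  0.00152766, -0.00107467, -0.00015352,  0.00050783,
       -0.00059626]), 'joint_efforts': array([ 4.19220614e-04, -4.05979049e+01, -2.92623943e+01, -1.18800067e-04,
        5.88705981e-03, -7.61461934e-06]), 'eef_pos': array([ 0.28538018, -0.61089328,  0.19691888]), 'tcp_rot': array([ 9.76243192e-01,  2.16674480e-01, -8.72595580e-05, -1.17968052e-03]), 'contact_force': array([ 0.48158188,  0.49619966, -0.14461067]), 'wrist_torque': array([ 0.00941281, -0.07213451, -0.04013008]), 'finger_force': 0.0, 'opening': 0.995948633508361}
scene [ 1.14004011 -0.1871651   1.01116274] [[0.28, 0.78, -0.56], [0.96, -0.23, 0.15], [-0.01, -0.58, -0.82]] 50.49257420071561 -0.13790622239985556
side [ 1.14873425 -0.66066282  0.85932716] [[0.72, 0.44, -0.53], [0.69, -0.47, 0.55], [-0.01, -0.76, -0.65]] 55.90384564722038 -0.10489554084879626
wrist [ 0.35179167 -0.5800042   0.3716234 ] [[0.42, -0.87, -0.26], [-0.91, -0.41, -0.12], [-0.0, 0.29, -0.96]] 62.09355503490946 -0.04314003043541986
```

View pics/scene0.png

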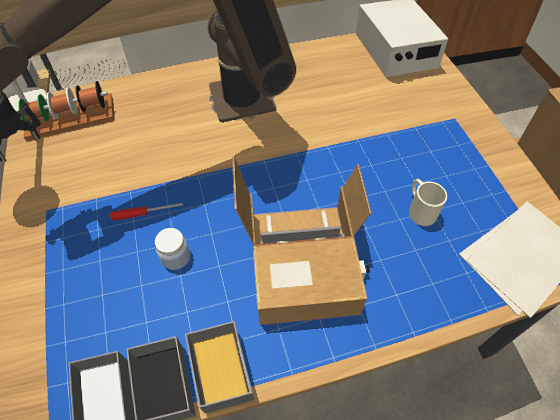

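View pics/side0.png

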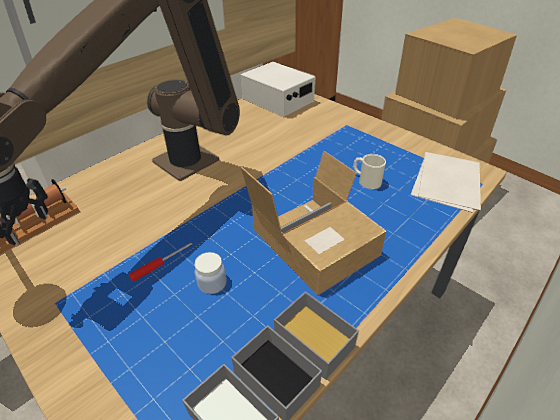

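The scene view shows the box with its top at (255–362, 240–310), the long flap at (243,200), the short flap at (355,200), mug (428,203), jar (172,248) and screwdriver (145,210). Next I measure these.

```bash
python3 - <<'E'
from h import *
for n,(r0,r1,c0,c1) in dict(scene=(150,330,225,375),side=(140,300,235,390)).items():
    d=np.load(f'pics/{n}0.npz'); W=d['W'][r0:r1,c0:c1].reshape(-1,3)
    W=W[~np.isnan(W[:,0])]
    T=W[abs(W[:,2]-.1)<.004]
    # keep main cluster
    m=np.median(T,0); T=T[np.linalg.norm(T[:,:2]-m[:2],axis=1)<.16]
    r=cv2.minAreaRect((T[:,:2]*1000).astype(np.float32)); print(n,len(T),m,r)
    print(cv2.boxPoints(r).round(0).tolist())
    H=W[W[:,2]>.115]; 
    for s in np.unique((H[:,1]>m[1])):
        Q=H[(H[:,1]>m[1])==s]; c=Q.mean(0); u,sv,vt=np.linalg.svd(Q-c,full_matrices=False)
        print('flap',s,len(Q),c.round(3),'n',vt[2].round(3),Q.min(0).round(3),Q.max(0).round(3))
d=np.load('pics/scene0.npz')['W']
for nm,(u,v) in dict(mug=(428,190),jar=(170,238),sd=(145,210),tray1=(300,239),plate2=(280,236),plate3=(330,236),floor=(290,222),reel=(300,241)).items(): print(nm,d[v,u].round(4))
for v in range(205,256,2): print(v,d[v,300].round(3))
E
```

```text
scene 6696 [ 0.72442839 -0.00686256  0.09987108] ((709.46826171875, -3.89044189453125), (240.4319305419922, 188.2511444091797), 79.5384292602539)
[[595.0, -105.0], [780.0, -139.0], [824.0, 97.0], [639.0, 131.0]]
flap False 840 [ 0.554 -0.112  0.194] n [0.184 0.964 0.19 ] [ 0.474 -0.137  0.115] [ 0.62  -0.084  0.256]
flap True 978 [0.599 0.153 0.156] n [ 0.171  0.938 -0.303] [0.523 0.127 0.115] [0.668 0.179 0.194]
side 3665 [ 0.72219895 -0.01457401  0.10134022] ((706.7377319335938, -2.001190185546875), (244.51441955566406, 193.931396484375), 79.43487548828125)
[[589.0, -104.0], [780.0, -140.0], [824.0, 100.0], [634.0, 136.0]]
flap False 898 [ 0.551 -0.114  0.192] n [-0.179 -0.967 -0.182] [ 0.472 -0.137  0.115] [ 0.619 -0.086  0.257]
flap True 954 [0.598 0.154 0.155] n [-0.174 -0.941  0.29 ] [0.523 0.13  0.115] [0.667 0.181 0.196]
mug [0.5697 0.3862 0.0619]
jar [ 0.5382 -0.2984  0.0846]
sd [ 0.3909 -0.36    0.0233]
tray1 [0.6029 0.0143 0.0374]
plate2 [ 0.5907 -0.0348  0.0558]
plate3 [0.6136 0.0914 0.0328]
floor [0.5254 0.0117 0.0021]
reel [6.412e-01 2.000e-04 9.740e-02]
205 [ 0.476  0.056 -0.004]
207 [0.485 0.053 0.001]
209 [ 0.491  0.051 -0.   ]
211 [0.499 0.048 0.002]
213 [0.506 0.046 0.003]
215 [0.512 0.044 0.003]
217 [0.52  0.042 0.005]
219 [0.526 0.04  0.006]
221 [0.532 0.038 0.005]
223 [0.535 0.037 0.   ]
225 [0.546 0.033 0.009]
227 [0.551 0.032 0.007]
229 [0.555 0.03  0.004]
231 [0.599 0.014 0.07 ]
233 [0.604 0.013 0.068]
235 [0.603 0.013 0.058]
237 [0.602 0.014 0.046]
239 [0.603 0.014 0.037]
241 [0.641 0.    0.097]
243 [ 0.647 -0.002  0.099]
245 [ 0.651 -0.003  0.096]
247 [ 0.658 -0.005  0.1  ]
249 [ 0.663 -0.007  0.099]
251 [ 0.668 -0.009  0.1  ]
253 [ 0.676 -0.011  0.105]
255 [ 0.678 -0.011  0.099]
```

```bash
python3 - <<'E'
import cv2
a=cv2.imread('pics/scene0.png')[150:290,225:385]
cv2.imwrite('pics/crop1.png',cv2.resize(a,None,fx=4,fy=4,interpolation=cv2.INTER_CUBIC))
E
```

```text
(no output)
```

View pics/crop1.png

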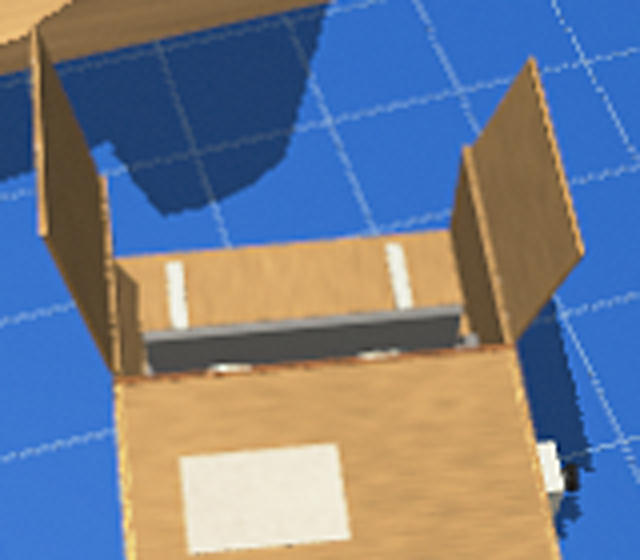

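The close-up shows the tray plate's front face at about (300,345) in the crop. Both flaps lean outward, and the catch is at (560,465). By measurement the box origin is ≈(0.571,0.022), its yaw ≈-10.4°, and the tray ≈0.030. The rows carry no tilt, so I'll test whether an out-of-reach command makes the tool tilt. I'll do that high above the box.

```bash
python3 -m crank '[[[0,0,-50],0,255],[[0,0,-100],0,255],[[0,0,-150],0,255],[[50,-40,-150],8,255],[[90,-70,-150],16,255],[[130,-100,-150],24,255],[[170,-130,-150],32,255],[[210,-160,-150],35,255],[[250,-190,-150],35,255],[[290,-220,-150],35,255]]' 20; python3 -c "
from h import *
s=get_state();print(s['eef_pos'],R.from_quat(s['tcp_rot']).as_matrix().round(3).tolist(),s['qpos'].round(3))"
```

```text
time: 1.15
eef_pos: [0.4491, -0.2999, 0.348]
tcp_rot: [0.996, -0.087, -0.0, -0.0]
contact_force: [-0.1, 0.8, 0.5]
opening: 0.001
finger_force: 0.0
[ 0.44909865 -0.29992662  0.34804295] [[0.985, -0.174, -0.0], [-0.174, -0.985, 0.0], [-0.0, -0.0, -1.0]] [-0.777 -0.09   1.715  0.     1.518  0.968]
```

```bash
python3 -m crank '[[[15,-45,0],0,255],[[30,-90,0],0,255],[[45,-135,0],0,255],[[60,-180,0],0,255],[[75,-225,0],0,255],[[90,-270,0],0,255],[[100,-310,0],0,255],[[150,-310,0],0,255],[[200,-310,0],0,255],[[250,-310,0],0,255]]'; python3 -m crank '[[[50,0,0],0,255],[[100,0,0],0,255],[[150,0,0],0,255],[[200,0,0],0,255],[[250,0,0],0,255],[[300,0,0],0,255]]';  python3 -c "
from h import *
s=get_state();print(s['eef_pos'],R.from_quat(s['tcp_rot']).as_matrix().round(3).tolist(),s['qpos'].round(3))"
```

```text
time: 2.15
eef_pos: [0.75, -0.0392, 0.348]
tcp_rot: [0.996, -0.086, -0.0, 0.0]
contact_force: [0.2, 0.1, 0.7]
opening: 0.001
finger_force: 0.0
time: 2.75
eef_pos: [0.948, -0.0806, 0.3063]
tcp_rot: [0.996, -0.087, 0.002, -0.001]
contact_force: [0.5, 0.1, -4.4]
opening: -0.002
finger_force: 0.0
[ 0.94802624 -0.08058284  0.30627767] [[0.985, -0.174, 0.003], [-0.174, -0.985, 0.002], [0.003, -0.003, -1.0]] [-0.192  1.07   0.225  0.003  1.843  1.554]
```

```bash
python3 -m crank '[[[50,0,0],0,255],[[100,0,0],0,255],[[150,0,0],0,255],[[200,0,0],0,255],[[250,0,0],0,255],[[300,0,0],0,255],[[350,0,0],0,255],[[400,0,0],0,255]]';  python3 -c "
from h import *
s=get_state();print(s['eef_pos'],R.from_quat(s['tcp_rot']).as_matrix().round(3).tolist(),s['qpos'].round(3))"; python3 -m crank '[[[0,0,-50],0,255],[[0,0,-100],0,255],[[0,0,-150],0,255],[[0,0,-200],0,255]]';  python3 -c "
from h import *
s=get_state();print(s['eef_pos'],R.from_quat(s['tcp_rot']).as_matrix().round(3).tolist(),s['qpos'].round(3))"
```

```text
time: 3.55
eef_pos: [0.9784, -0.101, 0.2635]
tcp_rot: [0.996, -0.087, 0.031, 0.0]
contact_force: [0.9, 0.4, 0.6]
opening: -0.001
finger_force: 0.0
[ 0.97837814 -0.10102669  0.26353986] [[0.983, -0.173, 0.061], [-0.173, -0.985, -0.006], [0.061, -0.005, -0.998]] [-0.208  1.125  0.21   0.007  1.746  1.539]
time: 3.95
eef_pos: [0.9224, -0.0952, 0.4177]
tcp_rot: [0.995, -0.087, 0.042, 0.001]
contact_force: [0.0, -0.8, 0.5]
opening: -0.003
finger_force: 0.0
[ 0.92236308 -0.09521896  0.41767545] [[0.981, -0.173, 0.083], [-0.173, -0.985, -0.008], [0.084, -0.006, -0.996]] [-0.215  0.96   0.21   0.01   1.888  1.534]
```

```bash
cat > s.py <<'E'
from h import *
s=get_state();M=R.from_quat(s['tcp_rot']).as_matrix()
print(s['time'],s['eef_pos'].round(4),'x',M[:,0].round(3),'z',M[:,2].round(3),s['qpos'].round(3),s['contact_force'].round(1))
E
python3 -m crank '[[[-50,0,0],0,255],[[-100,0,0],0,255],[[-150,0,0],0,255],[[-200,0,0],0,255]]' >/dev/null; python3 s.py
```

```text
4.35 [ 0.7722 -0.069   0.4031] x [ 0.981 -0.173  0.082] z [ 0.082 -0.008 -0.997] [-0.223  0.402  1.069  0.01   1.588  1.522] [ 0.2 -1.1  0.3]
```

The tilt persists because the commanded pose resets to the one reached, so I can ratchet it up by straining outward.

```bash
python3 -m crank '[[[50,0,-20],0,255],[[95,0,-40],0,255],[[140,0,-60],0,255],[[185,0,-80],0,255],[[230,0,-100],0,255],[[275,0,-120],0,255],[[320,0,-140],0,255],[[365,0,-160],0,255],[[410,0,-180],0,255],[[455,0,-200],0,255]]' >/dev/null; python3 s.py;python3 -m crank '[[[45,0,-20],0,255],[[90,0,-40],0,255],[[135,0,-60],0,255],[[180,0,-80],0,255],[[225,0,-100],0,255],[[270,0,-120],0,255],[[315,0,-140],0,255],[[360,0,-160],0,255],[[405,0,-180],0,255],[[450,0,-200],0,255]]' >/dev/null; python3 s.py
```

```text
5.35 [ 0.9033 -0.1035  0.4679] x [ 0.978 -0.172  0.114] z [ 0.114 -0.012 -0.993] [-0.23   0.904  0.21   0.015  1.914  1.521] [ 0.6  0.3 -0.5]
6.35 [ 0.9098 -0.1171  0.4686] x [ 0.975 -0.172  0.143] z [ 0.142 -0.015 -0.99 ] [-0.244  0.904  0.21   0.02   1.885  1.508] [0.6 0.8 0.1]
```

```bash
python3 -m crank '[[[300,0,0],0,255]]' >/dev/null; python3 s.py;python3 -m crank '[[[300,0,0],0,255]]' >/dev/null; python3 s.py;python3 -m crank '[[[500,0,0],0,255],[[500,0,0],0,255],[[500,0,0],0,255]]' >/dev/null; python3 s.py; python3 -m crank '[[[0,0,-500],0,255],[[0,0,-500],0,255]]' >/dev/null; python3 s.py; python3 -m crank '[[[0,0,500],0,255],[[0,0,500],0,255]]' >/dev/null; python3 s.py
```

```text
6.45 [ 0.9237 -0.1208  0.4586] x [ 0.97  -0.171  0.17 ] z [ 0.17  -0.019 -0.985] [-0.245  0.917  0.21   0.023  1.844  1.507] [-1.  -0.2  1.5]
6.55 [ 0.9381 -0.1251  0.4451] x [ 0.966 -0.171  0.194] z [ 0.193 -0.022 -0.981] [-0.247  0.934  0.21   0.026  1.804  1.506] [ 1.1 -0.3 -0. ]
6.85 [ 0.9623 -0.1337  0.4133] x [ 0.96  -0.171  0.222] z [ 0.221 -0.026 -0.975] [-0.251  0.971  0.21   0.03   1.738  1.503] [-0.1 -1.2  0.1]
7.05 [ 0.9195 -0.1284  0.4913] x [ 0.96  -0.171  0.222] z [ 0.221 -0.025 -0.975] [-0.258  0.881  0.214  0.033  1.825  1.5  ] [0.1 0.3 1.2]
7.25 [ 0.9421 -0.1305  0.4136] x [ 0.953 -0.169  0.25 ] z [ 0.248 -0.032 -0.968] [-0.253  0.803  0.486  0.031  1.601  1.496] [ 2.  -0.7 -1.3]
```

```bash
(python3 -m crank '[[[300,0,0],0,255]]';python3 -m crank '[[[300,0,0],0,255]]';python3 -m crank '[[[300,0,0],0,255]]';python3 -m crank '[[[300,0,0],0,255]]';python3 -m crank '[[[300,0,0],0,255]]';python3 -m crank '[[[300,0,0],0,255]]';python3 -m crank '[[[300,0,0],0,255]]';python3 -m crank '[[[300,0,0],0,255]]') >/dev/null; python3 s.py; (python3 -m crank '[[[300,0,0],0,255]]';python3 -m crank '[[[300,0,0],0,255]]';python3 -m crank '[[[300,0,0],0,255]]';python3 -m crank '[[[300,0,0],0,255]]') >/dev/null; python3 s.py
```

```text
8.05 [ 1.0339 -0.1558  0.3948] x [ 0.892 -0.162  0.421] z [ 0.418 -0.055 -0.907] [-0.261  1.013  0.21   0.055  1.487  1.492] [-0.4 -0.3  0.4]
8.45 [ 1.0567 -0.1639  0.4183] x [ 0.84  -0.155  0.52 ] z [ 0.515 -0.07  -0.854] [-0.266  1.003  0.211  0.069  1.385  1.486] [-0.4  0.4  1.3]
```

```bash
(python3 -m crank '[[[300,0,0],0,255]]';python3 -m crank '[[[300,0,0],0,255]]';python3 -m crank '[[[300,0,0],0,255]]';python3 -m crank '[[[300,0,0],0,255]]';python3 -m crank '[[[300,0,0],0,255]]';python3 -m crank '[[[300,0,0],0,255]]') >/dev/null; python3 s.py; python3 - <<'E'
import numpy as np
from scipy.optimize import least_squares
D=np.array([[.2854,-.6109,.1969,.2872,1.5782,1.2786],[.4491,-.2999,.348,-.09,1.715,1.518],[.948,-.0806,.3063,1.07,.225,1.843],[.7722,-.069,.4031,.402,1.069,1.588],[.9421,-.1305,.4136,.803,.486,1.601],[1.0339,-.1558,.3948,1.013,.21,1.487],[1.0567,-.1639,.4183,1.003,.211,1.385],[.9195,-.1284,.4913,.881,.214,1.825]])
r=np.hypot(D[:,0],D[:,1]);z=D[:,2];a=D[:,3];b=a+D[:,4];c=b+D[:,5]
def fk(p,a,b,c): h,L1,o1,L2,o2,d,r0=p; return r0+L1*np.sin(a+o1)+L2*np.sin(b+o2)+d*np.sin(c), h+L1*np.cos(a+o1)+L2*np.cos(b+o2)+d*np.cos(c)
s=least_squares(lambda p:np.concatenate([fk(p,a,b,c)[0]-r,fk(p,a,b,c)[1]-z]),[.2,.4,0,.4,0,.25,0])
print(s.x.round(4),abs(s.fun).max())
p=s.x
for t in [35,40,45,50,55]:
  for (R_,Z) in [(.57,.035),(.60,.035),(.64,.035),(.69,.035)]:
    best=None
    for g in [(0,1.8,1.3),(.5,1.5,1.3),(-.5,2.2,1)]:
      q=least_squares(lambda q:[*(np.array(fk(p,q[0],q[0]+q[1],np.pi-np.radians(t)))-[R_,Z])],g[:2],bounds=([-.9,.21],[2.22,2.48]))
      if best is None or q.cost<best.cost:best=q
    print(t,R_,best.x.round(2),'q5',round(np.pi-np.radians(t)-best.x.sum(),2),'err',np.sqrt(2*best.cost).round(4))
E
```

```text
9.05 [ 1.0741 -0.1727  0.484 ] x [ 0.746 -0.142  0.651] z [ 0.645 -0.092 -0.759] [-0.275  0.96   0.211  0.091  1.266  1.477] [-0.8 -0.2  0.6]
[0.2471 0.4396 0.0048 0.5732 0.0374 0.2846 0.0065] 0.0007883849324590297
35 0.57 [0.01 2.34] q5 0.18 err 0.0
35 0.6 [0.08 2.27] q5 0.18 err 0.0
35 0.64 [0.16 2.18] q5 0.19 err 0.0
35 0.69 [0.26 2.06] q5 0.22 err 0.0
40 0.57 [0.01 2.38] q5 0.05 err 0.0
40 0.6 [0.07 2.31] q5 0.06 err 0.0
40 0.64 [0.15 2.22] q5 0.07 err 0.0
40 0.69 [0.25 2.11] q5 0.09 err 0.0
45 0.57 [0.01 2.42] q5 -0.08 err 0.0
45 0.6 [0.08 2.36] q5 -0.08 err 0.0
45 0.64 [0.16 2.26] q5 -0.07 err 0.0
45 0.69 [0.25 2.15] q5 -0.04 err 0.0
50 0.57 [0.03 2.46] q5 -0.22 err 0.0
50 0.6 [0.09 2.39] q5 -0.22 err 0.0
50 0.64 [0.17 2.3 ] q5 -0.2 err 0.0
50 0.69 [0.26 2.19] q5 -0.18 err 0.0
55 0.57 [0.07 2.48] q5 -0.37 err 0.0041
55 0.6 [0.12 2.42] q5 -0.36 err 0.0
55 0.64 [0.19 2.33] q5 -0.34 err 0.0
55 0.69 [0.28 2.22] q5 -0.32 err 0.0
```

```bash
cat > kin.py <<'E'
import numpy as np
from scipy.optimize import least_squares
from scipy.spatial.transform import Rotation as R
lo=np.array([-2.77,-.9,.21,-1.53,.24,-2.84]);hi=np.array([2.77,2.22,2.48,4.67,2.81,2.84])
P=[.2471,.4396,.0048,.5732,.0374,.2846,.0065,.1,0.]
def fk(q,P=P):
    h,L1,o1,L2,o2,d,r0,off,o6=P
    Ri=R.from_euler('ZYZYZ',[q[0],q[1]+q[2],q[3],q[4],q[5]+o6]).as_matrix()
    r=r0+L1*np.sin(q[1]+o1)+L2*np.sin(q[1]+q[2]+o2); z=h+L1*np.cos(q[1]+o1)+L2*np.cos(q[1]+q[2]+o2)
    return R.from_euler('z',q[0]).as_matrix()@[r,off,z]+d*Ri[:,2],Ri
def ik(p,M,q0):
    f=lambda q:np.concatenate([(fk(q)[0]-p)*5,R.from_matrix(fk(q)[1].T@M).as_rotvec()])
    s=least_squares(f,np.clip(q0,lo+1e-3,hi-1e-3),bounds=(lo,hi)); return s.x,np.sqrt(2*s.cost)
E
python3 - <<'E'
from kin import *
q=np.array([-.275,.96,.211,.091,1.266,1.477]);print(fk(q)); q=np.array([-1.284,.286,1.577,0,1.279,-.15]);print(fk(q))
E
```

```text
Traceback (most recent call last):
  File "kin.py", line 8, in fk
    Ri=R.from_euler('ZYZYZ',[q[0],q[1]+q[2],q[3],q[4],q[5]+o6]).as_matrix()
       ~~~~~~~~~~~~^^^^^^^^^^^^^^^^^^^^^^^^^^^^^^^^^^^^^^^^^^^^
  File "scipy/spatial/transform/_rotation.pyx", line 1413, in scipy.spatial.transform._rotation.Rotation.from_euler
ValueError: Expected axis specification to be a non-empty string of upto 3 characters, got ZYZYZ
```

```bash
sed -i "s/Ri=.*/Ri=(R.from_euler('ZYZ',[q[0],q[1]+q[2],q[3]])*R.from_euler('YZ',[q[4],q[5]+o6])).as_matrix()/" kin.py
python3 - <<'E'
from kin import *
np.set_printoptions(precision=3,suppress=True)
q=np.array([-.275,.96,.211,.091,1.266,1.477]);print(fk(q)); q=np.array([-1.284,.286,1.577,0,1.279,-.15]);print(fk(q))
E
```

```text
(array([ 1.081, -0.175,  0.485]), array([[ 0.167,  0.745,  0.645],
       [ 0.986, -0.142, -0.092],
       [ 0.023,  0.652, -0.758]]))
(array([ 0.287, -0.619,  0.198]), array([[-0.423,  0.906, -0.   ],
       [ 0.906,  0.423,  0.   ],
       [ 0.   ,  0.   , -1.   ]]))
```

```bash
sed -i "s/.0065,.1,0.\]/-.001,.1,np.pi\/2]/" kin.py
python3 - <<'E'
from kin import *
np.set_printoptions(precision=2,suppress=True)
q=np.array([-.275,.96,.211,.091,1.266,1.477]);print(fk(q)[0])
yb=np.radians(-10.4);O=np.array([.571,.022,0]);B=R.from_euler('z',yb).as_matrix()
def tool(t,hd):
    z=np.array([np.sin(t)*np.cos(hd),np.sin(t)*np.sin(hd),-np.cos(t)])
    y=np.array([np.sin(hd),-np.cos(hd),0]); x=np.cross(y,z); return np.stack([x,y,z],1)
def clear(tcpb,M):   # box frame; min distance of body/finger pts under z=.1 plane beyond x=.075
    w=1
    for hx,hy,s0,s1 in [(.011,.016,0,.073),(.038,.0425,.073,.16)]:
        pts=[(a,b,s) for a in np.linspace(-hx,hx,7) for b in (-hy,hy) for s in np.linspace(s0,s1,60)]
        for a,b,s in pts:
            p=tcpb+B.T@M@np.array([a,b,-s])
            # penetration: distance to top slab quadrant x>.075, .095<z<.1
            dx=max(.075-p[0],0);dz=max(p[2]-.1,.095-p[2],0)
            w=min(w,np.hypot(dx,dz))
    return w
for hd in [-35,-25,5,10,15,20,25]:
  for t in [42,46,50,54]:
    M=tool(np.radians(t),np.radians(hd)); out=[]
    # contact point: forward-most of tip
    tip=max([(M@np.array([a,b,0])) for a in(-.011,.011) for b in(-.016,.016)],key=lambda v:v@B[:,0])
    for xc in (.024,.119):
      tcp=O+B@np.array([xc-tip@B[:,0],0,.040-tip[2]])
      best=min((ik(tcp,M,g) for g in [[-.1,.2,2.2,1,.3,1],[-.1,.2,2.2,-1,.3,2],[-.1,.2,2.2,3,.4,-1]]),key=lambda s:s[1])
      out.append((round(best[1],3),best[0]))
      tb=B.T@(tcp-O)
    print(hd,t,out,'clr mm',round(1000*clear(tb,M),1))
E
```

```text
[ 1.07 -0.17  0.48]
-35 42 [(np.float64(0.088), array([ 0.06,  0.15,  2.31,  4.67,  0.43, -2.6 ])), (np.float64(0.105), array([ 0.02,  0.31,  2.11,  4.67,  0.4 , -2.64]))] clr mm 0.0
-35 46 [(np.float64(0.032), array([ 0.09,  0.16,  2.3 ,  4.67,  0.48, -2.58])), (np.float64(0.047), array([ 0.04,  0.32,  2.1 ,  4.67,  0.44, -2.63]))] clr mm 0.0
-35 50 [(np.float64(0.0), array([ 0.11,  0.18,  2.3 ,  4.6 ,  0.53, -2.5 ])), (np.float64(0.0), array([ 0.06,  0.33,  2.1 ,  4.64,  0.5 , -2.59]))] clr mm 0.0
-35 54 [(np.float64(0.0), array([ 0.13,  0.21,  2.31,  4.46,  0.6 , -2.34])), (np.float64(0.0), array([ 0.07,  0.35,  2.11,  4.48,  0.55, -2.42]))] clr mm 0.0
-25 42 [(np.float64(0.037), array([-0.  ,  0.1 ,  2.33,  4.67,  0.28, -2.78])), (np.float64(0.056), array([-0.04,  0.27,  2.13,  4.67,  0.26, -2.81]))] clr mm 0.0
-25 46 [(np.float64(0.0), array([ 0.02,  0.11,  2.34,  4.55,  0.32, -2.64])), (np.float64(0.0), array([-0.02,  0.28,  2.13,  4.63,  0.29, -2.76]))] clr mm 1.0
-25 50 [(np.float64(0.0), array([ 0.03,  0.13,  2.36,  4.29,  0.39, -2.38])), (np.float64(0.0), array([-0.01,  0.2
[... 2663 characters left out ...]
0.0), array([-0.38,  0.29,  2.21,  1.8 ,  0.59, -0.76]))] clr mm 0.0
25 42 [(np.float64(0.0), array([-0.39,  0.07,  2.34,  1.26,  0.54, -0.32])), (np.float64(0.0), array([-0.35,  0.26,  2.12,  1.22,  0.53, -0.24]))] clr mm 0.0
25 46 [(np.float64(0.0), array([-0.42,  0.08,  2.37,  1.43,  0.58, -0.5 ])), (np.float64(0.0), array([-0.37,  0.27,  2.14,  1.39,  0.56, -0.42]))] clr mm 0.0
25 50 [(np.float64(0.0), array([-0.45,  0.1 ,  2.39,  1.57,  0.63, -0.66])), (np.float64(0.0), array([-0.39,  0.28,  2.17,  1.55,  0.6 , -0.58]))] clr mm 0.0
25 54 [(np.float64(0.0), array([-0.47,  0.13,  2.41,  1.69,  0.7 , -0.8 ])), (np.float64(0.0), array([-0.41,  0.3 ,  2.18,  1.68,  0.66, -0.73]))] clr mm 0.0
```

```bash
python3 - <<'E'
from kin import *
yb=np.radians(-10.4);B=R.from_euler('z',yb).as_matrix()
def tool(t,hd):
    z=np.array([np.sin(t)*np.cos(hd),np.sin(t)*np.sin(hd),-np.cos(t)])
    y=np.array([np.sin(hd),-np.cos(hd),0]); return np.stack([np.cross(y,z),y,z],1)
L=[]
for hx,hy,s0,s1 in [(.011,.016,0,.073),(.038,.0425,.073,.16)]:
    g=np.meshgrid(np.linspace(-hx,hx,9),np.linspace(-hy,hy,9),-np.linspace(s0,s1,80)); L.append(np.stack(g,-1).reshape(-1,3))
L=np.concatenate(L)
def maxx(M,Zc,yaw=0):
    M=B.T@M@R.from_euler('z',yaw).as_matrix()
    T=(M@np.array([[a,b,0] for a in(-.011,.011) for b in(-.016,.016)]).T).T; tip=T[T[:,0].argmax()]
    p=L@M.T; z=p[:,2]+Zc-tip[2]; x=p[:,0]-tip[0]
    k=(z>.093)&(z<.102); return .075-x[k].max(), z.min()
for hd in [-10,5,8,12,17]:
  for t in [42,46,50,54,58]:
    r=[(round(1000*maxx(tool(np.radians(t),np.radians(hd)),Z)[0]),Z) for Z in np.arange(.03,.068,.005)]
    print(hd,t,r)
E
```

```text
-10 42 [(111, np.float64(0.03)), (111, np.float64(0.034999999999999996)), (118, np.float64(0.039999999999999994)), (118, np.float64(0.04499999999999999)), (114, np.float64(0.04999999999999999)), (110, np.float64(0.054999999999999986)), (105, np.float64(0.059999999999999984)), (100, np.float64(0.06499999999999997))]
-10 46 [(109, np.float64(0.03)), (115, np.float64(0.034999999999999996)), (122, np.float64(0.039999999999999994)), (122, np.float64(0.04499999999999999)), (120, np.float64(0.04999999999999999)), (115, np.float64(0.054999999999999986)), (110, np.float64(0.059999999999999984)), (104, np.float64(0.06499999999999997))]
-10 50 [(113, np.float64(0.03)), (119, np.float64(0.034999999999999996)), (119, np.float64(0.039999999999999994)), (126, np.float64(0.04499999999999999)), (127, np.float64(0.04999999999999999)), (120, np.float64(0.054999999999999986)), (115, np.float64(0.059999999999999984)), (109, np.float64(0.06499999999999997))]
-10 54 [(118, np.float64(0.03)), (118, np.float64(0.034999999999999996)), (124, np.float64(0.039999999999999994)), (129, np.float64(0.044999999999999
[... 6081 characters left out ...]
at64(0.059999999999999984)), (105, np.float64(0.06499999999999997))]
17 54 [(101, np.float64(0.03)), (101, np.float64(0.034999999999999996)), (106, np.float64(0.039999999999999994)), (111, np.float64(0.04499999999999999)), (111, np.float64(0.04999999999999999)), (116, np.float64(0.054999999999999986)), (115, np.float64(0.059999999999999984)), (110, np.float64(0.06499999999999997))]
17 58 [(108, np.float64(0.03)), (105, np.float64(0.034999999999999996)), (105, np.float64(0.039999999999999994)), (110, np.float64(0.04499999999999999)), (114, np.float64(0.04999999999999999)), (114, np.float64(0.054999999999999986)), (118, np.float64(0.059999999999999984)), (115, np.float64(0.06499999999999997))]
```

```bash
(python3 -m crank '[[[-279,-599,-221],0,255],[[-279,-599,-221],0,255],[[-279,-599,-221],0,255],[[-279,-599,-221],0,255],[[-279,-599,-221],0,255],[[-279,-599,-221],0,255],[[-279,-599,-221],0,255],[[-279,-599,-221],0,255],[[-279,-599,-221],0,255],[[-279,-599,-221],0,255]]'; python3 -m crank '[[[-80,-170,-63],0,255],[[-80,-170,-63],0,255],[[-80,-170,-63],0,255],[[-80,-170,-63],0,255]]')>/dev/null; python3 s.py; (python3 -m crank '[[[185,-170,165],0,255]]';python3 -m crank '[[[185,-170,165],0,255]]';python3 -m crank '[[[185,-170,165],0,255]]';python3 -m crank '[[[185,-170,165],0,255]]')>/dev/null; python3 s.py
```

```text
10.45 [0.8228 0.4769 0.4847] x [ 0.746 -0.142  0.651] z [ 0.645 -0.09  -0.759] [ 0.541  0.577  0.804 -0.453  1.208  2.329] [ 0.8 -0.5 -0.7]
10.85 [0.9385 0.5168 0.4391] x [ 0.739 -0.132  0.661] z [ 0.657 -0.075 -0.75 ] [ 0.511  1.004  0.225 -0.412  1.314  2.225] [ 0.8  1.  -4.4]
```

```bash
(python3 -m crank '[[[185,-170,165],0,255]]';python3 -m crank '[[[185,-170,165],0,255]]';python3 -m crank '[[[185,-170,165],0,255]]';python3 -m crank '[[[185,-170,165],0,255]]';python3 -m crank '[[[185,-170,165],0,255]]';python3 -m crank '[[[185,-170,165],0,255]]')>/dev/null; python3 s.py;  (python3 -m crank '[[[185,-170,165],0,255]]';python3 -m crank '[[[185,-170,165],0,255]]';python3 -m crank '[[[185,-170,165],0,255]]';python3 -m crank '[[[185,-170,165],0,255]]')>/dev/null; python3 s.py
```

```text
11.45 [1.0145 0.5262 0.3985] x [ 0.642 -0.137  0.754] z [ 0.763  0.016 -0.646] [ 0.472  1.087  0.211 -0.391  1.062  2.224] [-0.7  0.1 -0.5]
11.85 [1.0436 0.5372 0.3874] x [ 0.583 -0.14   0.8  ] z [ 0.812  0.072 -0.579] [ 0.461  1.118  0.211 -0.38   0.928  2.22 ] [1.  0.7 0.4]
```

```bash
cat > plan.py <<'E'
from kin import *
np.set_printoptions(precision=3,suppress=True)
B=R.from_euler('z',-10.4,degrees=True).as_matrix();O=np.array([.571,.022,0])
def tipoff(M):
    T=(M@np.array([[a,b,0] for a in(-.011,.011) for b in(-.016,.016)]).T).T; return T[(T@B[:,0]).argmax()]
E
python3 - <<'E'
from plan import *
from plant import get_state
s=get_state();q=s['qpos'];M=R.from_quat(s['tcp_rot']).as_matrix(); M0=M
M=M@R.from_euler('z',-11,degrees=True).as_matrix(); print(M)
p=s['eef_pos']; print(fk(q)[0]-p)
to=tipoff(M); print('tipoff box',B.T@to)
W=[[.75,.2,.42],[.55,.03,.33]]
for xc,z in [(-.01,.30),(-.01,.055),(.02,.055),(.119,.055)]: W.append(O+B@np.array([xc,0,0])+[0,0,z]-to)
for w in W:
    w=np.array(w)
    for a in np.linspace(0,1,8)[1:]:
        q,e=ik(p+a*(w-p),M,q)
    print(w,q,round(e,4),'delta tool',1000*(M.T@(w-p))); p=w
E
```

```text
[[ 0.577  0.088  0.812]
 [ 0.051 -0.996  0.072]
 [ 0.816 -0.    -0.579]]
[-0.    -0.002  0.001]
tipoff box [ 0.01  -0.014  0.009]
[0.75 0.2  0.42] [ 0.15  -0.058  1.769 -0.11   0.48   1.704] 0.0 delta tool [-159.809  310.087 -281.603]
[0.55 0.03 0.33] [-0.289 -0.635  2.357  0.58   0.579  0.844] 0.0 delta tool [-197.328  151.782 -122.573]
[0.553 0.039 0.291] [-0.257 -0.591  2.403  0.629  0.488  0.795] 0.0 delta tool [-29.343  -8.845  25.988]
[0.553 0.039 0.046] [-0.233 -0.01   2.48   2.197  0.312 -0.858] 0.1067 delta tool [-199.799    0.028  141.794]
[0.583 0.034 0.046] [-0.25   0.037  2.475  2.375  0.401 -1.046] 0.0 delta tool [16.737  7.987 23.582]
[0.68  0.016 0.046] [-0.235  0.23   2.247  2.342  0.369 -0.997] 0.0 delta tool [55.231 26.357 77.819]
```

```bash
(python3 -m crank '[[[0,0,0],-8,255],[[0,0,0],-11,255]]'; python3 -m crank '[[[-160,310,-282],0,255],[[-160,310,-282],0,255],[[-160,310,-282],0,255],[[-160,310,-282],0,255],[[-160,310,-282],0,255],[[-160,310,-282],0,255],[[-160,310,-282],0,255],[[-160,310,-282],0,255],[[-160,310,-282],0,255],[[-160,310,-282],0,255]]') >/dev/null; python3 s.py; python3 -m crank '[[[-197,152,-123],0,255],[[-197,152,-123],0,255],[[-197,152,-123],0,255],[[-197,152,-123],0,255],[[-197,152,-123],0,255],[[-197,152,-123],0,255],[[-197,152,-123],0,255]]' >/dev/null; python3 s.py
python3 - <<'E'
from plan import *
from plant import get_state
s=get_state();q=s['qpos'];M=R.from_quat(s['tcp_rot']).as_matrix();p=s['eef_pos'];to=tipoff(M); print('tipoff box',B.T@to)
for xc,z in [(.0,.30),(.0,.12),(.0,.075),(.02,.058),(.119,.055)]:
    w=O+B@np.array([xc,0,0])+[0,0,z]-to
    for a in np.linspace(0,1,8)[1:]:
        q,e=ik(p+a*(w-p),M,q)
    print(w,q,round(e,4),'delta tool',1000*(M.T@(w-p))); p=w
E
```

```text
13.05 [0.7471 0.1986 0.4225] x [0.575 0.051 0.816] z [ 0.813  0.071 -0.577] [ 0.147 -0.06   1.765 -0.106  0.484  1.699] [0.1 0.2 0.4]
13.75 [0.5467 0.0281 0.3305] x [0.577 0.049 0.815] z [ 0.813  0.067 -0.579] [-0.295 -0.634  2.35   0.575  0.585  0.849] [ 0.5 -1.3  0.4]
tipoff box [ 0.01  -0.014  0.009]
[0.563 0.037 0.291] [-0.25  -0.557  2.383  0.63   0.469  0.796] 0.0 delta tool [-22.173  -7.96   36.995]
[0.563 0.037 0.111] [-0.236 -0.194  2.48   1.673  0.253 -0.308] 0.0641 delta tool [-146.754   -0.188  104.227]
[0.563 0.037 0.066] [-0.235 -0.059  2.48   2.13   0.297 -0.78 ] 0.0722 delta tool [-36.688  -0.047  26.057]
[0.583 0.034 0.049] [-0.246  0.028  2.475  2.377  0.39  -1.041] 0.0 delta tool [-2.687  5.214 25.585]
[0.68  0.016 0.046] [-0.232  0.23   2.247  2.358  0.365 -1.008] 0.0 delta tool [52.861 25.894 79.657]
```

```bash
python3 - <<'E'
from plan import *
from plant import get_state
s=get_state();q0=s['qpos'];M0=R.from_quat(s['tcp_rot']).as_matrix()
for dt in (0,3,6):
  M=R.from_rotvec(M0[:,1]*np.radians(dt)).as_matrix()@M0
  to=tipoff(M);q=q0.copy();print('tilt',np.degrees(np.arccos(-M[2,2])))
  for z in (.2,.16,.13,.11,.09,.075,.06,.045):
    r=[]
    for xc in (.04,.03,.02,.01,0,-.01):
      w=O+B@np.array([xc,0,0])+[0,0,z]-to
      qq,e=ik(w,M,q); r.append(round(e,3))
      if xc==.04:q=qq
    print(z,r,q)
E
```

```text
tilt 54.61686924514393
0.2 [np.float64(0.0), np.float64(0.0), np.float64(0.0), np.float64(0.0), np.float64(0.006), np.float64(0.036)] [-0.243 -0.283  2.396  1.214  0.282  0.177]
0.16 [np.float64(0.0), np.float64(0.0), np.float64(0.0), np.float64(0.009), np.float64(0.041), np.float64(0.073)] [-0.243 -0.2    2.418  1.587  0.263 -0.21 ]
0.13 [np.float64(0.0), np.float64(0.0), np.float64(0.0), np.float64(0.026), np.float64(0.06), np.float64(0.093)] [-0.243 -0.128  2.428  1.879  0.277 -0.513]
0.11 [np.float64(0.0), np.float64(0.0), np.float64(0.0), np.float64(0.033), np.float64(0.068), np.float64(0.102)] [-0.243 -0.076  2.432  2.052  0.298 -0.694]
0.09 [np.float64(0.0), np.float64(0.0), np.float64(0.0), np.float64(0.035), np.float64(0.072), np.float64(0.107)] [-0.243 -0.022  2.433  2.198  0.327 -0.848]
0.075 [np.float64(0.0), np.float64(0.0), np.float64(0.0), np.float64(0.035), np.float64(0.072), np.float64(0.109)] [-0.243  0.021  2.432  2.29   0.354 -0.945]
0.06 [np.float64(0.0), np.float64(0.0), np.float64(0.0), np.float64(0.032), np.float64(0.07), np.float64(0.107)] [-0.243  0.065  2.4
[... 2092 characters left out ...]
t64(0.171)] [-0.257 -0.042  2.468  2.37   0.429 -1.019]
0.09 [np.float64(0.0), np.float64(0.016), np.float64(0.057), np.float64(0.097), np.float64(0.136), np.float64(0.174)] [-0.257  0.019  2.466  2.451  0.472 -1.109]
0.075 [np.float64(0.0), np.float64(0.01), np.float64(0.052), np.float64(0.093), np.float64(0.133), np.float64(0.172)] [-0.257  0.066  2.462  2.501  0.507 -1.166]
0.06 [np.float64(0.0), np.float64(0.0), np.float64(0.043), np.float64(0.086), np.float64(0.127), np.float64(0.167)] [-0.257  0.114  2.457  2.544  0.542 -1.216]
0.045 [np.float64(0.0), np.float64(0.0), np.float64(0.032), np.float64(0.075), np.float64(0.117), np.float64(0.159)] [-0.257  0.162  2.451  2.581  0.577 -1.26 ]
```

```bash
cat > go.py <<'E'
import sys
from plan import *
from plant import get_state
s=get_state();q=s['qpos'];M=R.from_quat(s['tcp_rot']).as_matrix();p=s['eef_pos'];to=tipoff(M)
b=B.T@(p+to-O)*1000
print('t',s['time'],'tip box mm',b,'tilt',np.degrees(np.arccos(-M[2,2])).round(1),'z',M[:,2],'q',q,'F box',B.T@s['contact_force'],'tool F',M.T@s['contact_force'])
for a in sys.argv[1:]:
    w=np.array(eval(a),float); d=M.T@B@(w-b); print(a,'delta tool',d.round(1)); b=w
print('box axes in tool', (M.T@B).round(3).tolist())
E
python3 go.py 10,0,130 5,0,60
```

```text
t 13.75 tip box mm [-14.648 -12.175 339.507] tilt 54.6 z [ 0.813  0.067 -0.579] q [-0.295 -0.634  2.35   0.575  0.585  0.849] F box [ 0.767 -1.135  0.448] tool F [0.621 1.297 0.103]
10,0,130 delta tool [-155.2   -5.5  143.3]
5,0,60 delta tool [-59.9  -1.4  36.6]
box axes in tool [[0.559, 0.152, 0.815], [0.262, -0.965, 0.001], [0.787, 0.213, -0.579]]
```

```bash
python3 -m crank '[[[-155,-5,143],0,255],[[-155,-5,143],0,255],[[-155,-5,143],0,255],[[-155,-5,143],0,255],[[-155,-5,143],0,255],[[-155,-5,143],0,255],[[-155,-5,143],0,255],[[-155,-5,143],0,255]]' >/dev/null; python3 go.py 5,0,60
```

```text
t 14.55 tip box mm [ 11.218   2.423 129.81 ] tilt 54.4 z [ 0.81   0.071 -0.582] q [-0.245 -0.202  2.484  1.793  0.275 -0.429] F box [-0.408 -0.273  0.546] tool F [ 0.173  0.154 -0.696]
5,0,60 delta tool [-60.6   0.7  35.3]
box axes in tool [[0.561, 0.155, 0.813], [0.266, -0.964, -0.0], [0.784, 0.216, -0.582]]
```

```bash
python3 -m crank '[[[-27,4,22],0,255],[[-55,4,46],0,255],[[-55,4,46],0,255]]' >/dev/null; python3 go.py 25,0,55 75,0,55; python3 - <<'E'
from h import *
c=read_camera('scene'); a=c['frame'][150:290,205:405]
d=read_camera('side'); b=d['frame'][120:300,200:400]
cv2.imwrite('pics/p3.png',np.hstack([cv2.resize(a,(400,280)),cv2.resize(b,(311,280))]))
E
```

```text
t 14.85 tip box mm [19.131 -0.301 60.175] tilt 54.6 z [ 0.812  0.07  -0.579] q [-0.251  0.02   2.473  2.344  0.387 -1.014] F box [-0.273  0.422 -0.2  ] tool F [-0.25  -0.48  -0.008]
25,0,55 delta tool [-0.9  1.3  7.7]
75,0,55 delta tool [27.9 13.3 39.3]
box axes in tool [[0.558, 0.155, 0.815], [0.266, -0.964, 0.001], [0.786, 0.216, -0.579]]
```

View pics/p3.png

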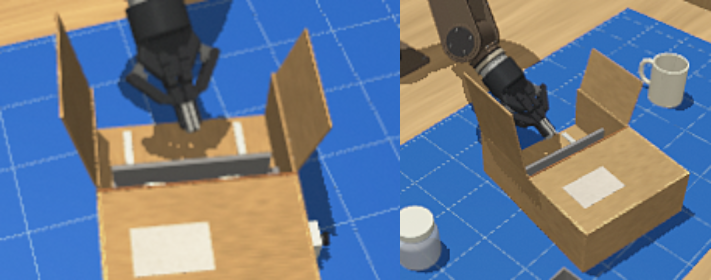

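The picture shows the fingertip at (190,128) in the left half, behind the middle of the tray plate at (190,165), clear of both flaps. Now I push gently.

```bash
python3 -m crank '[[[-2,1,5],0,255],[[-2,2,8],0,255],[[0,3,11],0,255],[[2,4,14],0,255],[[4,5,17],0,255],[[7,6,20],0,255],[[9,7,23],0,255],[[11,8,27],0,255],[[13,9,30],0,255],[[15,10,33],0,255]]' ; python3 go.py 75,0,55; python3 -m crank '[[[2,1,3],0,255],[[4,2,6],0,255],[[6,3,8],0,255],[[8,4,11],0,255]]' ; python3 go.py 75,0,55
```

```text
time: 15.95
eef_pos: [0.6171, 0.0269, 0.0436]
tcp_rot: [0.888, 0.039, 0.458, -0.02]
contact_force: [-1.8, 0.2, 0.8]
opening: -0.001
finger_force: 1.1
t 15.95 tip box mm [54.87  -0.61  52.612] tilt 54.5 z [ 0.811  0.071 -0.58 ] q [-0.245  0.116  2.39   2.373  0.392 -1.04 ] F box [-1.826 -0.108  0.769] tool F [-0.412 -0.381 -1.903]
75,0,55 delta tool [13.3  4.8 14.6]
box axes in tool [[0.559, 0.155, 0.814], [0.266, -0.964, 0.0], [0.785, 0.216, -0.58]]
time: 16.35
eef_pos: [0.6308, 0.0242, 0.0437]
tcp_rot: [0.888, 0.039, 0.458, -0.02]
contact_force: [-2.5, 0.2, 0.6]
opening: 0.003
finger_force: 1.1
t 16.35 tip box mm [68.797 -0.756 52.692] tilt 54.5 z [ 0.811  0.071 -0.58 ] q [-0.244  0.143  2.358  2.367  0.388 -1.032] F box [-2.459 -0.269  0.584] tool F [-0.941 -0.395 -2.328]
75,0,55 delta tool [5.5 0.9 3.7]
box axes in tool [[0.559, 0.155, 0.814], [0.266, -0.964, 0.001], [0.785, 0.216, -0.58]]
```

```bash
python3 -m crank '[[[2,1,2],0,255],[[5,2,3],0,255],[[7,2,5],0,255],[[8,3,7],0,255]]' ; python3 go.py 75,0,55|head -1; python3 -m crank '[[[2,1,2],0,255],[[3,2,5],0,255],[[5,2,7],0,255],[[6,3,9],0,255]]' ; python3 go.py 75,0,55|head -1
```

```text
time: 16.75
eef_pos: [0.6419, 0.0219, 0.0469]
tcp_rot: [0.888, 0.039, 0.458, -0.02]
contact_force: [-1.4, 0.9, 0.0]
opening: -0.001
finger_force: 0.9
t 16.75 tip box mm [80.113 -0.994 55.84 ] tilt 54.6 z [ 0.812  0.071 -0.579] q [-0.242  0.156  2.333  2.352  0.381 -1.014] F box [-1.517  0.609  0.028] tool F [-0.731 -0.99  -1.077]
time: 17.15
eef_pos: [0.6534, 0.0197, 0.047]
tcp_rot: [0.888, 0.039, 0.459, -0.02]
contact_force: [-1.8, 0.1, 2.4]
opening: 0.004
finger_force: 1.5
t 17.15 tip box mm [91.832 -1.138 55.977] tilt 54.7 z [ 0.813  0.071 -0.579] q [-0.241  0.178  2.307  2.348  0.377 -1.009] F box [-1.805 -0.263  2.391] tool F [ 0.903 -0.224 -2.859]
```

```bash
python3 -m crank '[[[1,0,2],0,255],[[2,1,3],0,255],[[3,1,5],0,255],[[4,2,6],0,255]]' |grep force; python3 go.py |head -1; python3 -m crank '[[[1,0,2],0,255],[[2,1,3],0,255],[[3,1,5],0,255],[[4,2,6],0,255]]'|grep force ; python3 go.py|head -1
```

```text
contact_force: [-2.9, 1.3, 3.5]
finger_force: 2.3
t 17.55 tip box mm [98.999 -0.849 55.573] tilt 54.6 z [ 0.812  0.071 -0.579] q [-0.24   0.193  2.29   2.344  0.375 -1.004] F box [-3.046  0.741  3.513] tool F [ 1.281 -1.523 -4.267]
contact_force: [-9.4, 1.5, 7.4]
finger_force: 5.7
t 17.95 tip box mm [105.916  -0.799  55.264] tilt 54.6 z [ 0.812  0.072 -0.579] q [-0.239  0.206  2.274  2.341  0.373 -1.   ] F box [-9.544 -0.217  7.403] tool F [  0.68   -2.331 -11.834]
```

```bash
python3 -m crank '[[[2,0,1],0,255],[[3,1,2],0,255],[[4,1,4],0,255]]' |grep force; python3 go.py |head -1; python3 - <<'E'
from h import *
c=read_camera('scene'); a=c['frame'][150:290,225:385]
d=read_camera('side'); b=d['frame'][120:270,230:390]
cv2.imwrite('pics/p4.png',np.hstack([cv2.resize(a,(400,350)),cv2.resize(b,(373,350))]))
E
```

```text
contact_force: [-4.1, -1.5, 4.6]
finger_force: 2.7
t 18.25 tip box mm [111.189  -0.608  55.431] tilt 54.5 z [ 0.811  0.071 -0.58 ] q [-0.237  0.215  2.261  2.335  0.367 -0.992] F box [-3.793 -2.213  4.566] tool F [ 1.255  1.129 -6.106]
```

View pics/p4.png

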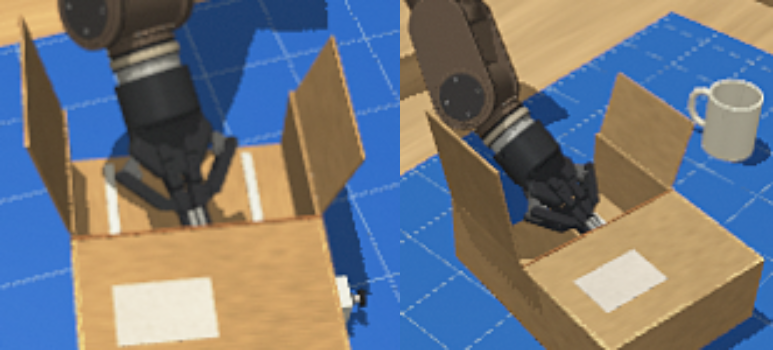

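The fingers are in under the top edge at (195,222), with the linkage still clear of it. The force peaked at 9.5 N and then dropped. I'll go on until I feel the stop.

```bash
for i in 1; do python3 -m crank '[[[1,0,2],0,255],[[2,1,3],0,255]]' |grep contact; python3 go.py |head -1;  python3 -m crank '[[[1,0,2],0,255],[[2,1,3],0,255]]' |grep contact; python3 go.py |head -1; done
```

```text
contact_force: [-3.0, 0.0, 3.5]
t 18.55 tip box mm [115.424  -0.611  55.477] tilt 54.6 z [ 0.812  0.071 -0.58 ] q [-0.236  0.222  2.251  2.333  0.366 -0.989] F box [-2.943 -0.517  3.487] tool F [ 1.116 -0.281 -4.446]
contact_force: [-3.2, -0.3, 3.5]
t 18.75 tip box mm [119.214  -0.485  55.436] tilt 54.6 z [ 0.812  0.071 -0.58 ] q [-0.236  0.229  2.243  2.33   0.365 -0.986] F box [-3.101 -0.912  3.507] tool F [ 0.984  0.056 -4.667]
```

```bash
python3 -m crank '[[[1,0,1],0,255],[[2,1,3],0,255]]' |grep contact; python3 go.py |head -1;  python3 -m crank '[[[1,0,1],0,255],[[2,1,3],0,255]]' |grep contact; python3 go.py |head -1
```

```text
contact_force: [-2.3, -0.7, 3.4]
t 18.95 tip box mm [122.833  -0.447  55.365] tilt 54.6 z [ 0.812  0.071 -0.58 ] q [-0.235  0.236  2.234  2.328  0.364 -0.983] F box [-2.139 -1.076  3.424] tool F [ 1.429  0.47  -3.898]
contact_force: [-3.1, -0.0, 3.4]
t 19.15 tip box mm [126.643  -0.469  55.324] tilt 54.6 z [ 0.812  0.071 -0.58 ] q [-0.235  0.243  2.226  2.325  0.362 -0.98 ] F box [-3.054 -0.586  3.388] tool F [ 0.965 -0.246 -4.49 ]
```

```bash
python3 - <<'E'
from h import *
c=read_camera('wrist'); W=pts(c); np.save('pics/w.npy',W)
d=read_camera('scene')['frame'][245:290,345:385]; e=cv2.imread('pics/scene0.png')[245:290,345:385]
cv2.imwrite('pics/p5.png',np.hstack([c['frame'],np.vstack([cv2.resize(e,(187,210)),cv2.resize(d,(187,210))])]))
E
```

```text
(no output)
```

View pics/p5.png

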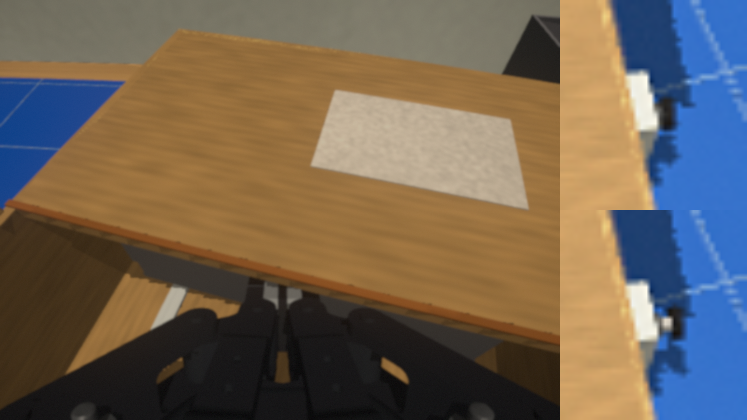

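The wrist view shows the grey plate under the top at (190,270) and (440,335), with the fingertips at (280,295). The catch head is pushed out compared with the start, so the tray is on the ramp. I'll measure the plate.

```bash
python3 - <<'E'
from plan import *
W=np.load('pics/w.npy')
for u,v in [(180,265),(190,270),(200,272),(210,280),(400,330),(420,333),(440,338),(460,345),(300,262),(150,228),(450,300),(175,300),(10,205),(555,335)]: print(u,v,(B.T@(W[v,u]-O)*1000).round(1))
E
```

```text
180 265 [94.6 65.9 36.9]
190 270 [95.1 61.  32.8]
200 272 [94.6 54.3 34.8]
210 280 [95.2 50.1 26.1]
400 330 [ 60.5 -37.3 107.8]
420 333 [ 60.8 -42.8 108.6]
440 338 [ 93.9 -76.   30.5]
460 345 [ 94.3 -87.3  26.9]
300 262 [79.4 -3.4 99.3]
150 228 [78.5 55.1 99. ]
450 300 [ 78.9 -55.1  98.5]
175 300 [84.9 72.3  7. ]
10 205 [ 72.6 115.7 100. ]
555 335 [ 73.9 -86.4 101.1]
```

```bash
python3 - <<'E'
from plan import *
from plant import get_state
W=np.load('pics/w.npy'); s=get_state();M=R.from_quat(s['tcp_rot']).as_matrix();p=s['eef_pos']
print('TCP box',(B.T@(p-O)*1000).round(1))
for u,v in [(272,282),(283,285),(268,295),(283,295),(296,295),(296,288),(283,300),(270,310),(300,310),(230,380)]: print(u,v,'box',(B.T@(W[v,u]-O)*1000).round(1),'tool',(M.T@(W[v,u]-p)*1000).round(1))
E
```

```text
TCP box [116.5  13.2  46.5]
272 282 box [74.1  5.5 89.1] tool [  9.9  -3.8 -59.7]
283 285 box [73.4  1.1 90.3] tool [  9.8   0.3 -61.9]
268 295 box [66.6  4.6 94.2] tool [  9.7  -5.  -68.7]
283 295 box [68.  -0.4 94.2] tool [  9.7   0.2 -68.7]
296 295 box [69.2 -4.7 94.1] tool [  9.6   4.8 -68.6]
296 288 box [73.3 -3.8 90.8] tool [  9.4   5.  -63.3]
283 300 box [66.1 -0.9 94.4] tool [  8.7   0.2 -70.4]
270 310 box [ 58.8   1.4 101.6] tool [ 10.9  -3.9 -79.8]
300 310 box [ 61.6  -7.7 100.8] tool [ 10.4   5.6 -79.1]
230 380 box [ 32.2   1.9 125.2] tool [  15.3  -11.5 -114.3]
```

```bash
python3 - <<'E'
from plan import *
from plant import read_camera
import cv2
c=read_camera('scene'); f=210/np.tan(np.radians(c['vfov'])/2)
K=np.array([[f,0,c['cx']],[0,f,c['cy']],[0,0,1.]]);Rc=R.from_quat(c['orientation']).as_matrix()
z=B.T@np.array([.812,.07,-.579])
for nm,b in dict(tcp=[9.1,13.7,51.2],tip19=np.array([9.1,13.7,51.2])-19*z,tip40=np.array([9.1,13.7,51.2])-40*z,platetop=[25,0,72],topedge=[75,0,100]).items():
    w=O+B@np.array(b)/1000; P=Rc.T@(w-c['origin'])
    px=cv2.projectPoints(P[None],np.zeros(3),np.zeros(3),K,np.array([c['k1'],0,0,0.]))[0].ravel(); print(nm,px,'in p3',(px-[205,150])*2)
E
```

```text
tcp [305.098 227.661] in p3 [200.195 155.322]
tip19 [302.895 220.526] in p3 [195.791 141.052]
tip40 [300.455 212.625] in p3 [190.91 125.25]
platetop [300.79  229.138] in p3 [191.579 158.276]
topedge [303.833 240.835] in p3 [197.665 181.669]
```

```bash
python3 -m crank '[[[-2,0,1],0,255],[[-3,0,3],0,255],[[-3,1,5],0,255],[[-3,2,7],0,255]]' |grep contact; python3 go.py |head -1;  python3 -m crank '[[[0,0,2],0,255],[[0,1,4],0,255]]' |grep contact; python3 go.py |head -1
```

```text
contact_force: [0.0, 0.7, -0.3]
t 19.7 tip box mm [130.643  -1.396  48.015] tilt 54.5 z [ 0.811  0.071 -0.581] q [-0.236  0.266  2.215  2.345  0.371 -1.002] F box [-0.079  0.701 -0.259] tool F [-0.147 -0.697  0.24 ]
contact_force: [-3.2, 0.7, -1.0]
t 19.9 tip box mm [133.541  -1.67   45.076] tilt 54.4 z [ 0.81   0.071 -0.582] q [-0.236  0.277  2.207  2.351  0.372 -1.008] F box [-3.233  0.078 -1.005] tool F [-2.618 -0.934 -1.933]
```

```bash
python3 -m crank '[[[0,0,2],0,255],[[0,1,4],0,255]]' |grep contact; python3 go.py |head -1;  python3 -m crank '[[[0,0,2],0,255],[[0,1,4],0,255]]' |grep contact; python3 go.py |head -1
```

```text
contact_force: [-14.6, 1.6, 6.4]
t 20.1 tip box mm [136.507  -1.443  42.818] tilt 54.4 z [ 0.81   0.071 -0.582] q [-0.236  0.288  2.2    2.356  0.375 -1.014] F box [-14.673  -1.109   6.416] tool F [ -3.177  -2.835 -15.478]
contact_force: [-42.6, 0.4, 28.2]
t 20.3 tip box mm [138.117  -1.198  40.546] tilt 54.5 z [ 0.81   0.072 -0.581] q [-0.236  0.296  2.196  2.361  0.378 -1.02 ] F box [-42.004  -7.308  28.208] tool F [ -1.715  -4.187 -50.921]
```

```bash
python3 -m crank '[[[0,0,-3],0,255],[[0,-1,-5],0,255]]' |grep contact; python3 go.py |head -1;  python3 - <<'E'
from h import *
from plan import B,O
c=read_camera('wrist'); W=pts(c); b=(W-O)@B*1000
m=(b[...,0]>82)&(b[...,0]<130)&(b[...,2]>15)&(b[...,2]<60)&(abs(b[...,1])<98)
for s in (1,-1):
    k=m&(b[...,1]*s>20); print(k.sum(),np.percentile(b[k][:,0],[10,50,90]) if k.sum() else '')
e=cv2.imread('pics/scene0.png')[245:290,345:385];sc=read_camera('scene'); d=sc['frame'][245:290,345:385]
cv2.imwrite('pics/p6.png',np.hstack([c['frame'],np.vstack([cv2.resize(e,(187,210)),cv2.resize(d,(187,210))])]))
E
```

```text
contact_force: [-1.2, -0.3, -2.3]
t 20.5 tip box mm [135.518  -1.796  43.335] tilt 54.4 z [ 0.81   0.071 -0.582] q [-0.237  0.285  2.202  2.354  0.374 -1.012] F box [-1.081 -0.518 -2.288] tool F [-2.547  0.211  0.372]
291 [104.237 104.563 104.859]
225 [103.66  104.051 104.453]
```

View pics/p6.png

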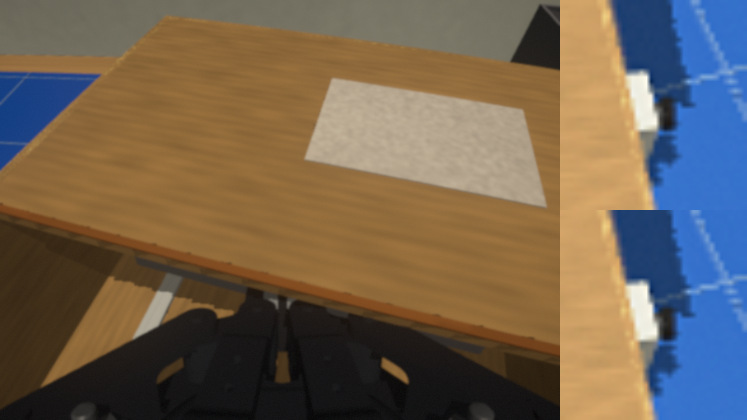

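The catch is in again (head at (668,322), same as at the start) and the plate is at x≈104, so home is about 0.109. I'm retreating.

```bash
python3 -m crank '[[[0,-6,-20],0,255],[[0,-12,-45],0,255],[[0,-17,-80],0,255],[[20,-17,-94],0,255],[[55,-17,-120],0,255],[[95,-17,-148],0,255],[[135,-17,-176],0,255],[[135,-17,-176],0,255]]' |grep contact; python3 go.py;  python3 - <<'E'
from h import *
s=get_state();M=R.from_quat(s['tcp_rot']).as_matrix();p=s['eef_pos']
for n in ('wrist','scene','side'):
    c=read_camera(n); W=pts(c); t=(W-p)@M*1000
    m=(abs(t[...,1])<14)&(abs(t[...,0])<18)&(t[...,2]>-75)&(t[...,2]<15)
    print(n,m.sum(), np.percentile(t[m][:,2],[50,90,97,100]) if m.sum() else '', t[m][:,:2].min(0),t[m][:,:2].max(0))
    if n=='scene': cv2.imwrite('pics/p7.png',cv2.resize(c['frame'][80:300,180:420],(640,587)))
E
```

```text
contact_force: [0.3, 0.5, -0.6]
t 21.4 tip box mm [ 71.312   1.232 221.575] tilt 54.8 z [ 0.813  0.082 -0.576] q [-0.246 -0.225  2.304  1.136  0.312  0.255] F box [ 0.214  0.591 -0.567] tool F [-0.253 -0.507  0.63 ]
box axes in tool [[0.555, 0.155, 0.817], [0.275, -0.961, -0.005], [0.785, 0.228, -0.576]]
wrist 3161 [-59.69675136 -43.20664758 -39.61188971 -35.96416587] [-12.83941974 -13.52935072] [11.53351626 13.70729614]
scene 170 [-54.46864808 -40.83693608 -35.61720026 -34.22741788] [  1.42787093 -13.49516976] [17.943067   13.91367094]
side 107 [-55.31166736 -38.55872415 -35.95889867 -34.76426804] [ -0.4210322  -13.56121395] [17.90504491 13.75156864]
```

View pics/p7.png

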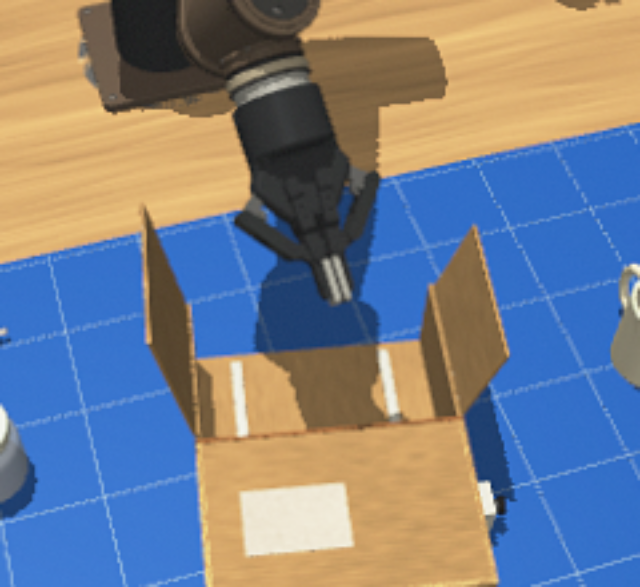

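The view shows the fingertips at (340,298), 35 mm short of the reported TCP; depth from all three cameras agrees. Both flaps are untouched. Next I plan the flap arcs using the true tip.

```bash
cat > flap.py <<'E'
import sys
from plan import *
from plant import get_state
s=get_state();q=s['qpos'];M=R.from_quat(s['tcp_rot']).as_matrix();p0=s['eef_pos'];tb=lambda p:B.T@(p-.035*M[:,2]-O)*1000
b0=tb(p0);p=p0;print('t',s['time'],'tip',b0.round(0),'F box',(B.T@s['contact_force']).round(1))
for a in sys.argv[1:]:
    w=np.array(eval(a),float); pw=O+B@(w/1000)+.035*M[:,2]
    n=max(2,int(np.linalg.norm(pw-p)/.04))
    for k in np.linspace(0,1,n)[1:]: q,e=ik(p+k*(pw-p),M,q)
    print(a,'cum',(M.T@B@(w-b0)).round(0),'step',(np.linalg.norm(pw-p)*1000).round(),'e',e.round(3),q); p=pw
E
python3 flap.py 10,100,260 10,195,240 10,195,165 10,159,160 10,136,168 10,111,171 10,87,164 10,67,149 10,54,128 10,50,113; echo; python3 flap.py 10,0,290 10,-200,290 10,-205,230 10,-165,230 10,-120,235 10,0,119
```

```text
t 21.55 tip [ 35.   7. 235.] F box [-0.8 -1.1 -0.7]
10,100,260 cum [ 21. -96. -12.] step 99.0 e 0.039 [-0.023 -0.261  2.267  0.532  0.24   0.982]
10,195,240 cum [  19. -188.   21.] step 97.0 e 0.071 [ 0.25  -0.089  2.154 -0.807  0.24   2.46 ]
10,195,165 cum [ -42. -187.   63.] step 75.0 e 0.135 [ 0.272  0.038  2.157 -1.168  0.24   2.84 ]
10,159,160 cum [ -52. -153.   58.] step 36.0 e 0.168 [ 0.227  0.009  2.195 -1.194  0.24   2.84 ]
10,136,168 cum [ -49. -131.   48.] step 24.0 e 0.18 [ 0.197 -0.027  2.221 -1.211  0.24   2.84 ]
10,111,171 cum [ -50. -107.   41.] step 25.0 e 0.203 [ 0.164 -0.055  2.246 -1.23   0.24   2.84 ]
10,87,164 cum [-60. -84.  39.] step 25.0 e 0.232 [ 0.132 -0.063  2.265 -1.248  0.24   2.84 ]
10,67,149 cum [-75. -64.  43.] step 25.0 e 0.263 [ 0.104 -0.052  2.276 -1.265  0.24   2.84 ]
10,54,128 cum [-94. -52.  52.] step 25.0 e 0.293 [ 0.085 -0.021  2.278 -1.277  0.24   2.84 ]
10,50,113 cum [-107.  -48.   60.] step 16.0 e 0.309 [ 0.08   0.005  2.273 -1.282  0.24   2.84 ]

t 21.55 tip [ 35.   7. 235.] F box [-0.8 -1.1 -0.7]
10,0,290 cum [ 30.  -0. -52.] step 60.0 e 0.0 [-0.269 -0.387  2.318  0.842  0.408  0.558]
10,-200,290 cum [ -1. 192. -98.] step 200.0 e 0.0 [-0.781 -0.337  2.283  1.078  0.801  0.056]
10,-205,230 cum [-51. 197. -65.] step 60.0 e 0.0 [-0.791 -0.243  2.331  1.208  0.751 -0.133]
10,-165,230 cum [-45. 158. -56.] step 40.0 e 0.0 [-0.702 -0.278  2.358  1.212  0.681 -0.08 ]
10,-120,235 cum [-34. 115. -48.] step 45.0 e 0.0 [-0.591 -0.313  2.374  1.194  0.597  0.008]
10,0,119 cum [-110.    0.   45.] step 167.0 e 0.0 [-0.269 -0.052  2.419  2.035  0.337 -0.702]
```

```bash
(python3 -m crank '[[[-9,0,-12],0,255],[[-17,0,-25],0,255],[[-17,0,-25],0,255]]'; python3 -m crank '[[[-12,0,-16],0,255]]';python3 -m crank '[[[-15,0,-20],0,255]]';python3 -m crank '[[[-15,0,-20],0,255]]') >/dev/null; python3 go.py|head -1; (python3 -m crank '[[[-15,0,-20],0,255]]';python3 -m crank '[[[-15,0,-20],0,255]]';python3 -m crank '[[[-15,0,-20],0,255]]';python3 -m crank '[[[-15,0,-20],0,255]]') >/dev/null; python3 go.py|head -1
```

```text
t 22.15 tip box mm [-11.625 -23.793 222.949] tilt 54.1 z [ 0.806  0.084 -0.586] q [-0.345 -0.499  2.485  0.967  0.441  0.385] F box [ 0.313 -0.228  0.11 ] tool F [0.23  0.305 0.127]
t 22.55 tip box mm [-40.15  -42.712 258.624] tilt 51.6 z [ 0.778  0.088 -0.622] q [-0.423 -0.654  2.483  0.75   0.626  0.585] F box [ 0.166 -0.678  0.43 ] tool F [ 0.323  0.692 -0.296]
```

```bash
(python3 -m crank '[[[-38,-15,-29],0,255]]';python3 -m crank '[[[-38,-15,-29],0,255]]';python3 -m crank '[[[-38,-15,-29],0,255]]') >/dev/null; python3 go.py; (python3 -m crank '[[[-38,-15,-29],0,255]]';python3 -m crank '[[[-38,-15,-29],0,255]]';python3 -m crank '[[[-38,-15,-29],0,255]]';python3 -m crank '[[[-38,-15,-29],0,255]]') >/dev/null; python3 go.py
```

```text
t 22.85 tip box mm [-99.896 -23.712 297.308] tilt 47.3 z [ 0.729  0.09  -0.679] q [-0.383 -0.869  2.483  0.501  0.835  0.88 ] F box [-0.385  0.372 -0.576] tool F [-0.607 -0.457  0.203]
box axes in tool [[0.654, 0.183, 0.734], [0.286, -0.958, -0.016], [0.701, 0.22, -0.679]]
t 23.25 tip box mm [-147.399   40.926  285.823] tilt 42.5 z [ 0.672  0.073 -0.737] q [-0.076 -0.893  2.483  0.169  0.824  1.33 ] F box [0.348 0.022 0.611] tool F [ 0.664  0.071 -0.22 ]
box axes in tool [[0.709, 0.2, 0.676], [0.278, -0.961, -0.007], [0.648, 0.193, -0.737]]
```

```bash
(python3 -m crank '[[[-38,-8,-29],0,255]]';python3 -m crank '[[[-38,-8,-29],0,255]]';python3 -m crank '[[[-38,-8,-29],0,255]]';python3 -m crank '[[[-38,-8,-29],0,255]]') >/dev/null; python3 go.py|head -1; (python3 -m crank '[[[-40,-8,-25],0,255]]';python3 -m crank '[[[-40,-8,-25],0,255]]';python3 -m crank '[[[-40,-8,-25],0,255]]';python3 -m crank '[[[-40,-8,-25],0,255]]') >/dev/null; python3 go.py|head -1; (python3 -m crank '[[[-40,-8,-25],0,255]]';python3 -m crank '[[[-40,-8,-25],0,255]]';python3 -m crank '[[[-40,-8,-25],0,255]]';python3 -m crank '[[[-40,-8,-25],0,255]]') >/dev/null; python3 go.py|head -1;python3 flap.py 10,100,260 10,195,240 10,195,165 10,159,160 10,136,168 10,111,171 10,87,164 10,67,149 10,54,128 10,50,113
```

```text
t 23.65 tip box mm [-247.094  115.918  274.911] tilt 39.2 z [ 0.631  0.024 -0.775] q [ 0.447 -0.893  2.483 -0.318  0.934  2.045] F box [ 0.206  0.867 -0.196] tool F [ 0.213 -0.793  0.398]
t 24.05 tip box mm [-428.713  139.91   269.025] tilt 38.3 z [ 0.62   0.001 -0.785] q [ 1.198 -0.876  2.482 -0.639  1.314  2.792] F box [-0.525  1.253 -0.31 ] tool F [-0.32  -1.354  0.065]
t 24.45 tip box mm [-495.566  122.234  258.239] tilt 33.5 z [ 0.551  0.017 -0.834] q [ 1.402 -0.893  2.483 -0.576  1.445  2.836] F box [ 0.425 -0.623 -0.166] tool F [0.04  0.712 0.295]
t 24.45 tip [-528.  130.  280.] F box [ 0.4 -0.6 -0.2]
10,100,260 cum [397. 204. 303.] step 539.0 e 0.0 [ 0.031 -0.156  2.071  0.     0.643  1.421]
10,195,240 cum [416. 113. 331.] step 97.0 e 0.0 [ 0.217 -0.024  1.986 -0.178  0.611  1.723]
10,195,165 cum [375. 107. 394.] step 75.0 e 0.0 [ 0.217  0.069  2.041 -0.228  0.467  1.781]
10,159,160 cum [361. 140. 394.] step 36.0 e 0.0 [ 0.15   0.033  2.089 -0.152  0.444  1.658]
10,136,168 cum [358. 162. 384.] step 24.0 e 0.0 [ 0.105 -0.005  2.11  -0.092  0.455  1.566]
10,111,171 cum [352. 186. 379.] step 25.0 e 0.0 [ 0.054 -0.036  2.135 -0.028  0.459  1.466]
10,87,164 cum [340. 208. 382.] step 25.0 e 0.0 [ 0.003 -0.048  2.162  0.036  0.445  1.366]
10,67,149 cum [326. 226. 392.] step 25.0 e 0.0 [-0.04  -0.042  2.187  0.097  0.416  1.273]
10,54,128 cum [310. 236. 408.] step 25.0 e 0.0 [-0.069 -0.017  2.208  0.152  0.373  1.197]
10,50,113 cum [301. 239. 420.] step 16.0 e 0.0 [-0.078  0.007  2.217  0.18   0.341  1.161]
```

```bash
(python3 -m crank '[[[416,113,331],0,255],[[416,113,331],0,255],[[416,113,331],0,255],[[416,113,331],0,255],[[416,113,331],0,255],[[416,113,331],0,255],[[416,113,331],0,255],[[416,113,331],0,255],[[416,113,331],0,255],[[416,113,331],0,255]]';python3 s.py)|tail -1; python3 flap.py 10,195,240 10,195,165 10,159,160 10,136,168 10,111,171 10,87,164 10,67,149 10,54,128 10,50,113
```

```text
25.45 [0.5908 0.2136 0.2161] x [0.82  0.168 0.547] z [ 0.552  0.018 -0.833] [ 0.237 -0.121  2.067 -0.192  0.629  1.755] [-1.   0.3  1.9]
t 25.45 tip [-34. 188. 245.] F box [-1.   0.1  1.9]
10,195,240 cum [33.  7. 29.] step 45.0 e 0.0 [ 0.216 -0.024  1.987 -0.178  0.609  1.729]
10,195,165 cum [-8.  1. 91.] step 75.0 e 0.0 [ 0.216  0.068  2.042 -0.228  0.464  1.787]
10,159,160 cum [-22.  35.  91.] step 36.0 e 0.0 [ 0.149  0.032  2.09  -0.152  0.441  1.664]
10,136,168 cum [-24.  57.  82.] step 24.0 e 0.0 [ 0.104 -0.005  2.111 -0.091  0.453  1.571]
10,111,171 cum [-31.  81.  77.] step 25.0 e 0.0 [ 0.053 -0.036  2.136 -0.027  0.457  1.47 ]
10,87,164 cum [-42. 103.  80.] step 25.0 e 0.0 [ 0.003 -0.049  2.163  0.038  0.443  1.37 ]
10,67,149 cum [-56. 121.  90.] step 25.0 e 0.0 [-0.041 -0.043  2.188  0.1    0.414  1.276]
10,54,128 cum [-72. 131. 106.] step 25.0 e 0.0 [-0.069 -0.017  2.209  0.155  0.371  1.199]
10,50,113 cum [-81. 134. 118.] step 16.0 e 0.0 [-0.078  0.007  2.218  0.184  0.339  1.163]
```

```bash
python3 -m crank '[[[33,7,29],0,255],[[12,4,60],0,255],[[-8,1,91],0,255],[[-15,18,91],0,255],[[-22,35,91],0,255],[[-23,46,86],0,255],[[-24,57,82],0,255],[[-28,69,79],0,255],[[-31,81,77],0,255],[[-36,92,78],0,255]]' | grep contact;python3 flap.py 10,87,164 10,67,149 10,54,128 10,50,117
```

```text
contact_force: [-0.4, 1.4, -0.8]
t 26.45 tip [  8.  99. 169.] F box [-0.7  1.3 -0.8]
10,87,164 cum [-5. 12.  4.] step 13.0 e 0.0 [ 0.002 -0.05   2.164  0.041  0.44   1.366]
10,67,149 cum [-20.  29.  14.] step 25.0 e 0.0 [-0.041 -0.043  2.19   0.104  0.411  1.272]
10,54,128 cum [-35.  40.  30.] step 25.0 e 0.0 [-0.07  -0.018  2.21   0.16   0.369  1.194]
10,50,117 cum [-43.  43.  39.] step 12.0 e 0.0 [-0.079 -0.001  2.218  0.185  0.346  1.162]
```

```bash
python3 -m crank '[[[-5,12,4],0,255],[[-12,20,9],0,255],[[-20,29,14],0,255],[[-28,35,22],0,255],[[-35,40,30],0,255],[[-39,42,34],0,255],[[-43,43,39],0,255]]' | grep contact;python3 flap.py 10,50,113 10,50,109; python3 - <<'E'
from h import *
from plan import B,O
for n in ('side','scene'):
    c=read_camera(n); b=(pts(c)-O)@B*1000
    for x0,x1 in [(-65,-40),(25,65)]:
        print(n,x0,[(y,np.nanmedian(b[(b[...,0]>x0)&(b[...,0]<x1)&(abs(b[...,1]-y)<5)&(b[...,2]>60)&(b[...,2]<180)][:,2]).round(1)) for y in (35,55,75,95,110)])
cv2.imwrite('pics/p8.png',cv2.resize(c['frame'][80:300,180:420],(640,587)))
E
```

```text
contact_force: [0.3, 0.8, 0.4]
t 27.15 tip [ 10.  50. 116.] F box [0.2 0.8 0.4]
10,50,113 cum [-2. -1.  3.] step 3.0 e 0.0 [-0.078  0.006  2.219  0.185  0.336  1.162]
10,50,109 cum [-4. -1.  6.] step 4.0 e 0.0 [-0.078  0.014  2.221  0.19   0.327  1.156]
side -65 [(35, np.float64(113.7)), (55, np.float64(111.0)), (75, np.float64(nan)), (95, np.float64(107.3)), (110, np.float64(106.9))]
side 25 [(35, np.float64(114.0)), (55, np.float64(111.5)), (75, np.float64(109.5)), (95, np.float64(107.7)), (110, np.float64(107.2))]
scene -65 [(35, np.float64(109.3)), (55, np.float64(nan)), (75, np.float64(167.1)), (95, np.float64(104.7)), (110, np.float64(103.3))]
scene 25 [(35, np.float64(108.5)), (55, np.float64(107.2)), (75, np.float64(106.4)), (95, np.float64(105.2)), (110, np.float64(103.9))]
  return np.nanmean(a, axis, out=out, keepdims=keepdims)
```

View pics/p8.png

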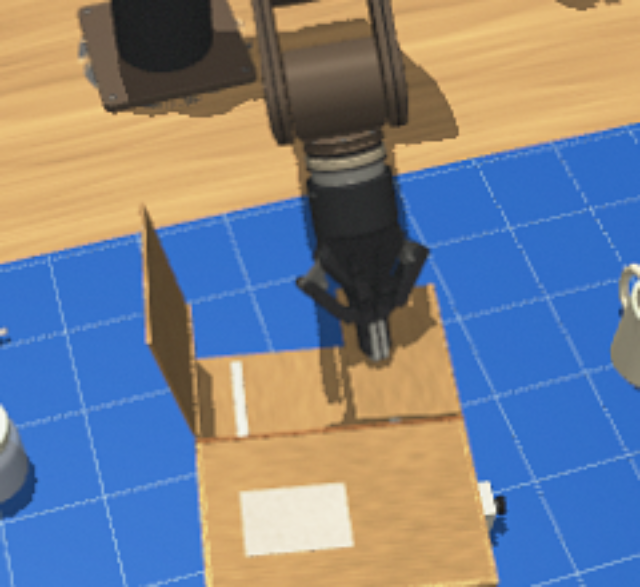

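The short flap is nearly flat, with the tip on it at (378,355). About 4° is left, so I press until it resists.

```bash
python3 -m crank '[[[-1,0,2],0,255],[[-2,-1,3],0,255],[[-3,-1,4],0,255],[[-4,-1,6],0,255]]' | grep contact;python3 -m crank '[[[-1,0,1],0,255],[[-1,0,2],0,255]]' | grep contact; python3 flap.py
```

```text
contact_force: [-0.6, 0.8, 2.2]
contact_force: [-8.2, 1.3, 12.7]
t 27.85 tip [ 11.  50. 110.] F box [-8.3 -0.2 12.7]
```

```bash
python3 flap.py 10,45,150 10,20,290 10,-200,290 10,-205,225; echo; python3 flap.py 10,-205,225 10,-165,225 10,-132,230 10,-90,231 10,-50,220 10,-20,197 10,-5,170 10,3,140 10,5,119 | cut -c1-60
```

```text
t 27.85 tip [ 11.  50. 110.] F box [-8.3 -0.2 12.7]
10,45,150 cum [ 20.   8. -35.] step 41.0 e 0.0 [-0.089 -0.064  2.208  0.167  0.414  1.173]
10,20,290 cum [  89.   43. -154.] step 142.0 e 0.0 [-0.146 -0.256  2.101  0.15   0.718  1.166]
10,-200,290 cum [  20.  250. -180.] step 220.0 e 0.0 [-0.647 -0.263  2.106  0.474  0.874  0.52 ]
10,-205,225 cum [ -17.  249. -126.] step 65.0 e 0.0 [-0.657 -0.194  2.172  0.54   0.76   0.419]

t 27.85 tip [ 11.  50. 110.] F box [-8.3 -0.2 12.7]
10,-205,225 cum [ -17.  249. -126.] step 280.0 e 0.0 [-0.657
10,-165,225 cum [  -5.  212. -122.] step 40.0 e 0.0 [-0.572 
10,-132,230 cum [   9.  181. -122.] step 33.0 e 0.0 [-0.499 
10,-90,231 cum [  22.  142. -118.] step 42.0 e 0.0 [-0.403 -
10,-50,220 cum [  29.  103. -104.] step 41.0 e 0.0 [-0.309 -
10,-20,197 cum [ 25.  73. -81.] step 38.0 e 0.0 [-0.239 -0.1
10,-5,170 cum [ 15.  57. -57.] step 31.0 e 0.0 [-0.204 -0.12
10,3,140 cum [  1.  47. -31.] step 31.0 e 0.0 [-0.185 -0.074
10,5,119 cum [-10.  43. -14.] step 21.0 e 0.0 [-0.181 -0.035
```

```bash
python3 -m crank '[[[20,8,-35],0,255],[[45,20,-75],0,255],[[68,32,-115],0,255],[[89,43,-154],0,255],[[75,92,-160],0,255],[[62,139,-165],0,255],[[48,186,-170],0,255],[[34,218,-175],0,255],[[20,250,-180],0,255],[[0,250,-150],0,255]]' | grep contact; python3 - <<'E'
from h import *
from plan import B,O
for n in ('side','scene'):
    c=read_camera(n); b=(pts(c)-O)@B*1000
    print(n,[(y,np.nanmedian(b[(b[...,0]>-60)&(b[...,0]<65)&(abs(b[...,1]-y)<5)&(b[...,2]>60)&(b[...,2]<130)][:,2]).round(1)) for y in (35,55,75,95,110)],'top',[np.nanmedian(b[(b[...,0]>85)&(b[...,0]<110)&(abs(b[...,1]-y)<5)][:,2]).round(1) for y in (35,75,110)])
E
python3 flap.py 10,-205,222 10,-165,222 10,-136,226 10,-115,226 10,-94,224 10,-74,217 10,-55,208 10,-39,195 10,-24,180 10,-13,162 10,-5,143 10,0,122
```

```text
contact_force: [1.7, 0.5, 0.8]
side [(35, np.float64(105.8)), (55, np.float64(105.7)), (75, np.float64(105.8)), (95, np.float64(105.8)), (110, np.float64(105.9))] top [np.float64(101.6), np.float64(101.8), np.float64(101.5)]
scene [(35, np.float64(103.0)), (55, np.float64(102.8)), (75, np.float64(102.8)), (95, np.float64(103.2)), (110, np.float64(103.0))] top [np.float64(100.0), np.float64(100.1), np.float64(99.5)]
t 28.95 tip [   7. -203.  246.] F box [-0.6  0.4 -1. ]
10,-205,222 cum [-11.   1.  22.] step 25.0 e 0.0 [-0.655 -0.185  2.167  0.53   0.766  0.431]
10,-165,222 cum [  1. -37.  27.] step 40.0 e 0.0 [-0.571 -0.206  2.185  0.489  0.731  0.533]
10,-136,226 cum [ 12. -64.  27.] step 29.0 e 0.0 [-0.507 -0.221  2.19   0.449  0.714  0.619]
10,-115,226 cum [ 19. -84.  29.] step 21.0 e 0.0 [-0.46  -0.225  2.193  0.421  0.696  0.68 ]
10,-94,224 cum [  24. -104.   33.] step 21.0 e 0.0 [-0.412 -0.224  2.196  0.392  0.675  0.742]
10,-74,217 cum [  27. -123.   42.] step 21.0 e 0.0 [-0.366 -0.214  2.201  0.366  0.645  0.797]
10,-55,208 cum [  28. -142.   52.] step 21.0 e 0.0 [-0.321 -0.198  2.206  0.342  0.612  0.849]
10,-39,195 cum [  25. -158.   64.] step 21.0 e 0.0 [-0.284 -0.176  2.213  0.326  0.573  0.889]
10,-24,180 cum [  22. -173.   79.] step 21.0 e 0.0 [-0.249 -0.149  2.219  0.312  0.531  0.925]
10,-13,162 cum [  16. -185.   95.] step 21.0 e 0.0 [-0.223 -0.116  2.227  0.309  0.486  0.943]
10,-5,143 cum [   8. -194.  112.] step 21.0 e 0.0 [-0.205 -0.08   2.235  0.315  0.44   0.947]
10,0,122 cum [  -2. -200.  130.] step 22.0 e 0.0 [-0.193 -0.04   2.243  0.336  0.391  0.931]
```

The short flap is flat, level to within 0.3 mm, and the tray is still home. Next is the long flap.

```bash
python3 -m crank '[[[-11,1,22],0,255],[[-5,-18,24],0,255],[[1,-37,27],0,255],[[6,-50,27],0,255],[[12,-64,27],0,255],[[19,-84,29],0,255],[[24,-104,33],0,255],[[27,-123,42],0,255],[[28,-142,52],0,255]]' | grep contact; python3 flap.py  10,-39,195 10,-24,180 10,-13,162 10,-5,143 10,0,122|cut -c1-80
```

```text
contact_force: [-0.2, -1.8, 0.6]
t 29.85 tip [ 14. -53. 215.] F box [ 0.1 -1.8  0.6]
10,-39,195 cum [ -9. -16.  16.] step 24.0 e 0.0 [-0.283 -0.18   2.219  0.33   0.
10,-24,180 cum [-13. -31.  30.] step 21.0 e 0.0 [-0.248 -0.152  2.226  0.315  0.
10,-13,162 cum [-19. -43.  46.] step 21.0 e 0.0 [-0.222 -0.119  2.233  0.312  0.
10,-5,143 cum [-27. -52.  63.] step 21.0 e 0.0 [-0.204 -0.083  2.241  0.319  0.4
10,0,122 cum [-37. -59.  81.] step 22.0 e 0.0 [-0.192 -0.043  2.249  0.341  0.37
```

```bash
python3 -m crank '[[[-5,-8,8],0,255],[[-9,-16,16],0,255],[[-13,-31,30],0,255],[[-16,-37,38],0,255],[[-19,-43,46],0,255],[[-23,-48,54],0,255],[[-27,-52,63],0,255],[[-32,-55,72],0,255],[[-37,-59,81],0,255]]' | grep contact;python3 -m crank '[[[-1,0,2],0,255],[[-2,0,3],0,255],[[-2,0,4],0,255]]' | grep contact;python3 flap.py
```

```text
contact_force: [-0.3, -0.2, 1.3]
contact_force: [-0.5, -0.2, 1.2]
t 31.05 tip [ 10.  -1. 116.] F box [-0.5 -0.3  1.2]
```

```bash
python3 -m crank '[[[-1,0,1],0,255],[[-1,0,2],0,255]]' | grep contact;python3 -m crank '[[[0,0,1],0,255],[[-1,0,2],0,255]]' | grep contact;python3 flap.py
```

```text
contact_force: [-5.2, 1.8, 7.3]
contact_force: [-13.4, 2.0, 20.5]
t 31.45 tip [ 13.  -1. 115.] F box [-13.5  -0.5  20.5]
```

Firm against the stop. I lift off, back away and check.

```bash
python3 -m crank '[[[5,0,-8],0,255],[[20,0,-35],0,255],[[35,0,-75],0,255],[[45,0,-115],0,255],[[50,0,-155],0,255],[[50,0,-195],0,255],[[50,0,-195],0,255],[[50,0,-195],0,255]]' | grep contact; python3 flap.py; python3 - <<'E'
from h import *
from plan import B,O
for n in ('side','scene'):
    c=read_camera(n); W=pts(c); b=(W-O)@B*1000
    print(n,[(y,np.nanmedian(b[(b[...,0]>-60)&(b[...,0]<65)&(abs(b[...,1]-y)<5)&(b[...,2]>60)&(b[...,2]<180)][:,2]).round(1)) for y in (-110,-80,-40,0,20,45,75,110)],'top',[np.nanmedian(b[(b[...,0]>85)&(b[...,0]<110)&(abs(b[...,1]-y)<5)][:,2]).round(1) for y in (-75,75)])
    if n=='scene':
        a=np.load('pics/scene0.npz')['W']
        for nm,(u,v) in dict(mug=(428,190),jar=(170,238),sd=(145,210)).items(): print(nm,a[v,u].round(3),W[v,u].round(3))
        cv2.imwrite('pics/p9.png',np.vstack([cv2.resize(c['frame'][100:330,90:460],(740,460)),]))
E
```

```text
contact_force: [-0.8, 0.5, -0.6]
t 32.25 tip [-56.  -9. 303.] F box [-0.9  0.4 -0.6]
side [(-110, np.float64(111.2)), (-80, np.float64(111.7)), (-40, np.float64(111.5)), (0, np.float64(111.9)), (20, np.float64(111.5)), (45, np.float64(105.6)), (75, np.float64(105.9)), (110, np.float64(105.7))] top [np.float64(101.7), np.float64(101.5)]
scene [(-110, np.float64(108.9)), (-80, np.float64(108.8)), (-40, np.float64(108.9)), (0, np.float64(108.8)), (20, np.float64(108.7)), (45, np.float64(102.8)), (75, np.float64(103.2)), (110, np.float64(103.2))] top [np.float64(100.0), np.float64(100.1)]
mug [0.57  0.386 0.062] [0.568 0.388 0.058]
jar [ 0.538 -0.298  0.085] [ 0.538 -0.298  0.084]
sd [ 0.391 -0.36   0.023] [ 0.389 -0.361  0.02 ]
```

View pics/p9.png

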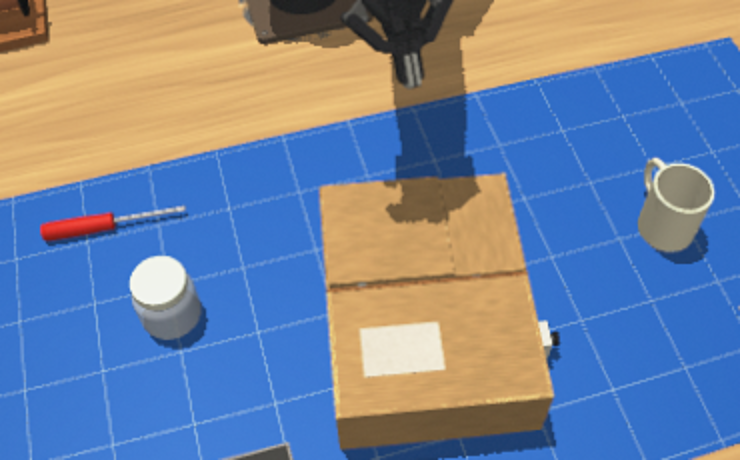

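Both flaps are flat, with the long one over the short one and its edge at (450,235). The catch head at (555,338) is in, the bystanders have not moved, and the robot is clear.

```bash
python3 -c "
from plant import ctrl
print(ctrl.sign_off())"
```

```text
the job is handed in; nothing more can be done
None
```

I handed the job in at about 32 s: the tray is home with the catch snapped in (tray force peaked at about 42 N, under the 45 N limit), the short flap is flat with the long flap flat over it, and the mug, jar and screwdriver are where they were; the elbow joint read up to 0.005 rad past its 2.48 limit while I changed the tool's tilt, which could count against the joint-range rule.

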